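# Turn a power module fins-up beneath the instrument shelf

## Robot

A 6-joint arm with a two-finger parallel gripper is mounted at the origin on the work surface. World frame = base frame: x ahead of the robot, y to its left, z up, the work surface at z = 0. Lengths are in m, angles in rad, forces in N, time in s.
With the tool pointing down it reaches from about 0.3 to 0.875 m from the base axis. Payload 6.4 kg.
Tool frame: the origin (TCP) lies midway between the tips of the shut fingers; the grasp point (between the pads) lies ctrl.grip_depth behind it (ctrl.grip_depth is the distance from the TCP to the grasp point, in m); x points along the fingers, y is the direction in which the jaws open and shut, and the axes are right-handed (so a half turn about x gives the same grasp; the last joint's range is limited). The gripper opens to 85 mm and grips with 20 to 120 N. Pads are 22 mm wide; open, the fingers measure 114 mm over their backs; the gripper's body (76 mm by 85 mm) begins 54 mm behind the grasp point. The pads swing forward as they close: fully open they stand 13 mm farther back than shut.
Start: joints at [1.075, 0.181, 1.607, -0, 1.354, -0.206], TCP at [0.164, 0.551, 0.231] pointing down, gripper open.
Joint ranges: [-2.99, 2.99], [-0.89, 2.07], [0.3, 2.58], [-1.14, 4.28], [0, 2.63], [-3.12, 3.12]. Speed limits (rad/s): [2.57, 2.57, 3.01, 3.14, 3.14, 3.14].

## Interface

Orientations are given as a unit quaternion [w, x, y, z].
In Python, from bench import ctrl gives the robot as it stands.
- The arm moves only by the shell command python3 -m creep 'ROWS'. ROWS is text: rows parted by semicolons, each of 7 numbers parted by spaces: the opening, from 0 (shut) to 1 (fully open), then the shift along the tool's x, y, z in cm, then the turn, a rotation vector about the tool's x, y, z in rad. In form: claw x y z ax ay az; .... A call has 1 to 10 rows; each row shifts and turns the pose as measured when the row begins, along the tool's axes as they then stand; what a row does not reach is not made up. A row lasts 1/8 s, in which the tool goes at most 62.5 mm and 10.7 degrees, less where a joint would pass 70% of its speed; a pose out of reach is approached as far as the arm can. A call with a gripper value outside its range is refused whole. The fingers move at their own pace and stop on an object; the grip force is fixed at half the most. Time passes only in rows, so rows that do not move let the fingers close. It gives the time, the measured TCP pose, the force and the opening at its end, in the units of the state.
- ctrl.get_obs(): the state, without advancing time (a new reading comes with each control period).
- ctrl.camera(name): name is "side" or "top"; returns (picture, depth): 420x560x3 uint8, blue, green, red; 420x560 float32, m along the optical axis (not along the pixel's ray), 0 where there is no reading.
- ctrl.calibration(name): a dict with "mtx" (3x3 intrinsics, pixels), "R" (3x3) and "t" (3): a world point X has camera coordinates R X + t. Camera axes: x right, y down, z forward; pixel columns grow to the right and rows downward; lengths in m; the calibration is good to about 2 mm. A picture is of the moment at which its call begins. calibration takes no time and is no camera call.
- ctrl.hand_in(): hands the job in, once; it reports no verdict.
Trained networks look in the newest picture that a camera, given by its name, has taken for a name from the list of things; names that differ only in an ending like _2 or _b are one class to them, and where a whole thing is asked for, a point or a joint stands for the part that bears it (a point fixed in the world has none). Each returns a list of dicts, best first, with "confidence" (0 to 1); they miss things now and then, are a little off and sometimes report something else, mostly with a low value. They report only what shows in the picture. A call takes as long as a camera call.
- ctrl.find_in(query, camera): "rect" ([left, top, right, bottom] in pixels, round what is visible of it).
The state is a dict: "time_s": time; "q": joint angles; "dq": joint speeds; "joint_efforts": joint torques, N m; "eef_pos": TCP position; "eef_rot": TCP orientation; "wrist_force": force on the tool from outside, world axes, zero at the start; "torque": the same for the moment, N m; "opening": opening from 0.0 (shut) to 1.0 (fully open).
Only numpy, scipy, OpenCV 4.12 (cv2) and the standard library are available. Lean on these libraries where they do the work, as an engineer would, in place of code of your own. Each camera call takes 0.05 s, during which the arm holds its last target.

## Task

The power module lies on its heatsink beneath the low instrument shelf, but is to be soak-tested with its fins up. First clear away the empty parts bin standing in front of its handle: hang it by its lip on the free stretch of the louvred panel's top rail. Then turn the module over so that it lies flat with its fins up, about half its length beneath the shelf as now: ease it over without letting it topple, striking the shelf or drawing it out from beneath it, and leave everything else on the bench where it is.

Things in the scene. Friction and masses are not known exactly. Their poses are not given: they have to be found in the camera images.
- module_center (a point): Centre of the power module, a grey box 180 mm long (x), 72 wide (y), 56 high (z), 0.5-0.8 kg, centre of mass near here. -z side: heatsink fins; +z side: plain slotted cover. Starts on its fins, handle (-x) pointing out of the bay within 0.2 rad. Stable on any of its four long sides; clears the shelf if turned about its long axis (diagonal 91 mm), not end over end.
- module_handle (a point): Middle of the module's bow handle, 140 mm from its centre along -x, at half height (28 mm up lying flat, 36 mm on a narrow side). Flat bar 72 mm (module y) by 14 (z) by 8 thick (x), 46 mm clear of the front panel, on two 10 mm posts 62 mm apart. Pinch it across the 8 mm: lying, from above or tilted up to 45 deg; standing, tilted about 45 deg, clear of the posts. Axes: module's.
- module_rear (a point): Middle of the module's rear end, 90 mm from its centre along +x; a connector stands 8 mm out of it.
- module: The module; origin at the centre of its finned side, 28 mm from its centre along -z; axes as the module's.
- shelf_edge (a point): Middle of the riser shelf's front lower edge, 120 mm above the bench (the headroom). The shelf is 700 mm long in y, 18 thick, and reaches 260 mm back to +x; -x points out of the bay towards the robot. Instruments up to 150 mm tall stand on it, 100 mm and more behind its edge; a socket strip 35 mm high lies in the bay, 200 mm behind the edge.
- shelf: The riser shelf with its instruments, fixed; origin on the bench right below point shelf_edge.
- bin_center (a point): Centre of the empty black parts bin standing upright on the bench: 60 mm wide (x), 100 long (y), 55 high, walls 3 mm, 0.08-0.17 kg. Side walls 55 mm high from y = -16 mm to the rear (+50 mm), 28 mm in front of that with a sloping shoulder; front wall 28 mm. It can be grasped across its 60 mm.
- bin_lip (a point): On the bin's hanging lip, 52.5 mm from the bin's centre along +y and 52 mm above its underside: the underside of the web, inside the lip's gap. The lip is 50 mm wide, at the top of the rear wall; the gap behind the wall is 5 mm wide at its root and opens to 11 mm; the lip hangs 14 mm below the web and reaches 15 mm behind the wall.
- bin: The parts bin itself; origin at the centre of its underside, axes as point bin_center.
- rail (a point): Top edge of the panel's top rail, middle of its free stretch, 160 mm above the bench: a fixed upright strip 3 mm thick along x, free for 120 mm to +x and 130 to -x, where a like bin hangs. The panel faces -y. Behind the strip is a channel 17 mm wide, 20 deep; the panel stands 30 mm higher. Hung, a bin has its y along this y, its lip point at this edge, its underside 108 mm up.
- panel: The louvred panel, fixed, 400 mm wide, 190 high; origin on the bench below the front of the rails, 40 mm to -x of point rail, axes as point rail. Bins hanging on its lower rail reach up to 73 mm above the bench and 105 mm out to -y.
- meter: Bystander: orange multimeter lying on the bench, 85 x 170 x 40 mm; origin at the centre of its underside.
- reel: Bystander: solder reel, 52 mm in diameter, 38 mm high; origin at the centre of its underside.
- tin: Bystander: open tin with brass wool, 72 mm in diameter, 32 mm high; origin at the centre of its underside.
- magnifier: Bystander: hand magnifier lying flat, lens ring 68 mm in diameter with an 85 mm handle to its -y, 14 mm high; origin under the lens.
- mug: Bystander: mug beneath the shelf, 76 mm in diameter, 88 mm high; origin at the centre of its underside.
- screwdriver: Bystander: screwdriver lying flat, 170 mm long; origin under its middle.
- psubox: Bystander: cardboard box beneath the shelf, 110 x 75 x 50 mm; origin at the centre of its underside.

How it is judged:
On the way, in this order (a step that is already met when the one before it is completed fails the run):
1. the bin hangs by its lip on the top rail, let go (z of bin_lip in the frame of rail between -0.006 and 0.005 m and y of bin_lip in the frame of rail between -0.008 and 0.008 m and x of bin_lip in the frame of rail between -0.125 and 0.125 m and angle between bin_center's own z axis and vertical below 0.15 rad and contact force between the fingers and bin below 0.1 N and linear speed of bin below 0.05 m/s), for 0.2 s.
2. the module lies flat, fins up, half beneath the shelf (angle between module_center's own z axis and vertical above 3.04 rad and height (world z) of module_center below 0.032 m and x of module_rear in the frame of shelf_edge between 0.065 and 0.15 m and linear speed of module below 0.03 m/s), for 0.2 s.
At the end, for the whole second after the job is handed in: Bin hung on the top rail's free stretch: lip within 6 mm of the rail's top in height, 8 mm across, upright within 0.15 rad. Module flat on its plain cover, fins up (within 0.1 rad, centre below 32 mm), rear end 65 to 150 mm behind the shelf's edge. Both at rest, let go (all of step 1 and all of step 2 and contact force between the fingers and module below 0.1 N); the robot touches nothing.
It fails at once if the module is let topple or drop (turns faster than 7 rad/s) (angular speed of module above 7 rad/s).
It fails at once if the module is drawn out: its rear end comes to less than 30 mm beneath the shelf (x of module_rear in the frame of shelf_edge below 0.03 m).
It fails at once if the shelf is struck (more than 10 N) (contact force between shelf and anything else above 10 N).
It fails at once if a bystander is pushed more than 30 mm (distance of any of meter, reel, tin, magnifier, mug, screwdriver, psubox from where it was at the start of the episode above 0.03 m).
It fails at once if the mug is tipped over (angle between mug's own z axis and vertical above 0.5 rad).
It also fails if it takes over 69 s, if anything falls off the work surface, if the arm or the gripper's body presses on something with over 40 N, if the wrist force passes 120 N, or if a joint passes its speed limit or range.

## Working session

There is one attempt and no reset: what is moved stays moved. The work goes in short steps, Python scripts to look and compute and a shell command to move; the robot and the scene stay as the last step left them, time stands still between calls to the robot, and variables do not carry over. Pictures are saved under pics/ and viewed, and the job is handed in when it is done.

```bash
ls; mkdir -p pics; cat > h.py <<'E'
from bench import ctrl
import numpy as np, cv2
from scipy.spatial.transform import Rotation as R
def snap(n,f):
    im,d=ctrl.camera(n); cv2.imwrite('pics/'+f+'.png',im); np.save('pics/'+f+'.npy',d); return im,d
def world(n,d):
    c=ctrl.calibration(n); v,u=np.mgrid[0:d.shape[0],0:d.shape[1]]
    p=np.stack([u*d,v*d,d],-1)@np.linalg.inv(c['mtx']).T
    return (p-c['t'])@np.array(c['R'])
def rot(o): return R.from_quat(np.roll(o['eef_rot'],-1))
E
python3 - <<'E'
from h import *
for n in('top','side'):
    im,d=snap(n,n+'0'); c=ctrl.calibration(n); print(n,-np.array(c['R']).T@c['t'],np.array(c['R'])[2])
    for q in ['module','module_handle','shelf_edge','bin','bin_lip','rail','panel','meter','reel','tin','magnifier','mug','screwdriver','psubox']:
        print(q,[(np.round(r['rect']).tolist(),round(r['confidence'],2)) for r in ctrl.find_in(q,n)[:3]])
o=ctrl.get_obs();print(o,rot(o).as_matrix(),ctrl.grip_depth)
E
```

```text
pics
top [ 0.41445844 -0.11229904  1.24561541] [ 0.16018638  0.01992052 -0.98688576]
module [([254.0, 182.0, 284.0, 230.0], 0.81)]
module_handle [([79.0, 179.0, 186.0, 339.0], 0.73), ([255.0, 182.0, 282.0, 229.0], 0.72)]
shelf_edge [([188.0, 76.0, 470.0, 196.0], 0.68)]
bin [([256.0, 238.0, 300.0, 272.0], 0.86)]
bin_lip [([79.0, 180.0, 184.0, 338.0], 0.73), ([256.0, 236.0, 298.0, 271.0], 0.71)]
rail [([77.0, 180.0, 187.0, 338.0], 0.68)]
panel [([79.0, 180.0, 186.0, 341.0], 0.95), ([256.0, 181.0, 284.0, 229.0], 0.27)]
meter [([352.0, 212.0, 385.0, 274.0], 0.71)]
reel [([212.0, 186.0, 231.0, 205.0], 0.51)]
tin [([400.0, 213.0, 427.0, 236.0], 0.82)]
magnifier []
mug [([184.0, 73.0, 468.0, 197.0], 0.53)]
screwdriver [([339.0, 247.0, 350.0, 289.0], 0.67)]
psubox [([350.0, 213.0, 386.0, 274.0], 0.68), ([335.0, 186.0, 365.0, 192.0], 0.48)]
side [-0.32945794 -0.05830818  0.9963021 ] [ 0.7305842  -0.0262588  -0.68231752]
module [([268.0, 198.0, 291.0, 251.0], 0.86)]
module_handle [([267.0, 196.0, 294.0, 247.0], 0.8), ([226.0, 197.0, 249.0, 215.0], 0.44)]
shelf_edge [([207.0, 108.0, 444.0, 230.
[... 736 characters left out ...]
e+00, -2.06369291e-01]), 'dq': array([-0.0012489 , -0.00134071,  0.00053971,  0.00070821, -0.00038744,
       -0.00121473]), 'joint_efforts': array([ 1.06069349e-04, -4.44854450e+01, -3.51664960e+01, -3.34634551e-04,
        1.11334113e-03, -2.53894501e-05]), 'eef_pos': array([0.16429826, 0.55103175, 0.23128123]), 'eef_rot': array([ 0.69968895,  0.10206273,  0.69971024, -0.10209872]), 'wrist_force': array([ 0.030458  , -0.3532374 ,  0.66751481]), 'torque': array([ 0.03539516, -0.00148328,  0.03299751]), 'opening': 0.9990329897818314} [[-3.71393060e-05  2.85703380e-01  9.58318098e-01]
 [-4.60173488e-05  9.58318097e-01 -2.85703382e-01]
 [-9.99999998e-01 -5.47100835e-05 -2.24439569e-05]] 0.0187
```

```bash
python3 - <<'E'
import cv2
a=cv2.imread('pics/top0.png');b=cv2.imread('pics/side0.png')
cv2.imwrite('pics/t0c.png',cv2.resize(a[90:350,60:480],(798,494),interpolation=2))
cv2.imwrite('pics/s0c.png',cv2.resize(b[100:360,50:460],(788,500),interpolation=2))
E
```

```text
(no output)
```

View pics/t0c.png

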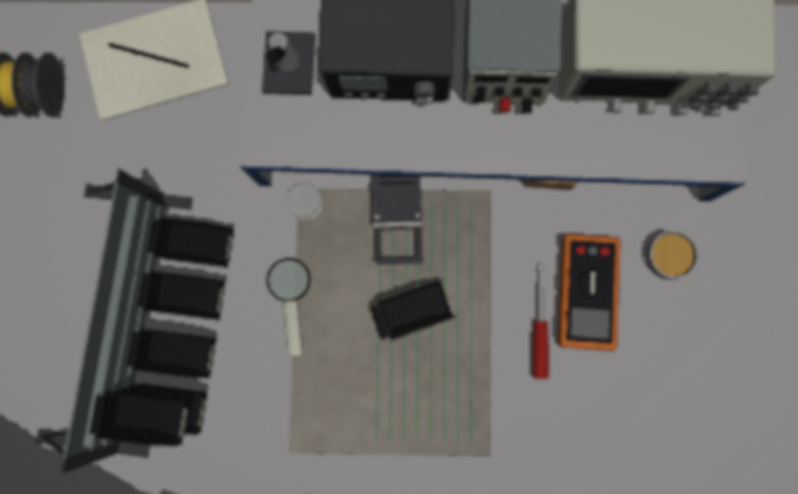

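View pics/s0c.png

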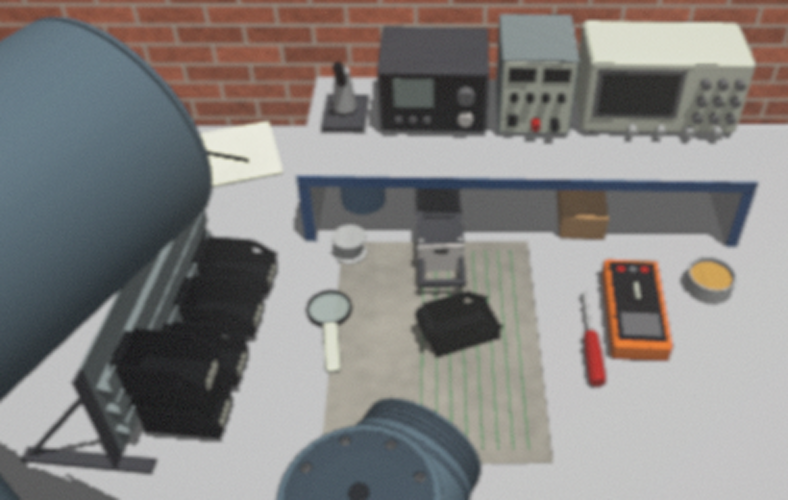

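```bash
python3 - <<'E'
from h import *
for n in('top','side'):
    d=np.load(f'pics/{n}0.npy'); P=world(n,d); 
    np.save(f'pics/{n}0_P.npy',P)
    def q(u,v): return np.round(P[v,u],3)
    print(n,'zero frac',(d==0).mean())
    if n=='top':
        print('table',q(300,300),q(320,230),q(400,260))
# rasterise top: height map in world
P=np.concatenate([np.load(f'pics/{n}0_P.npy')[np.load(f'pics/{n}0.npy')>0] for n in('top',)])
def box(x0,x1,y0,y1,z0,z1):
    m=(P[:,0]>x0)&(P[:,0]<x1)&(P[:,1]>y0)&(P[:,1]<y1)&(P[:,2]>z0)&(P[:,2]<z1);return P[m]
T=np.load('pics/top0_P.npy')
for nm,u0,v0,u1,v1,z in[('module',250,178,288,232,.045),('bin',250,230,304,276,.042),('rail',76,176,150,345,.12)]:
    A=T[v0:v1,u0:u1].reshape(-1,3);A=A[(A[:,2]>z)&(A[:,2]<.3)]
    print(nm,len(A),A.min(0),A.max(0)); r=cv2.minAreaRect((A[:,:2]*1000).astype(np.float32));print(r)
# panel profile: rows
for v in (200,220,240,260,280,300,320):
    print(v,[tuple((np.round(T[v,u]*1000)).astype(int)) for u in range(80,165,3) if T[v,u,2]>.09])
E
```

```text
top zero frac 0.004043367346938775
table [ 0.332 -0.159  0.003] [ 0.532 -0.216  0.002] [ 0.448 -0.446 -0.002]
side zero frac 0.004005102040816327
module 834 [ 0.58653835 -0.11853141  0.04671517] [ 0.66255586 -0.01896621  0.14369632]
((624.4864501953125, -69.04324340820312), (75.8238525390625, 99.51432037353516), 0.6876736879348755)
bin 182 [ 0.42024823 -0.13460059  0.04210793] [ 0.50436652 -0.0285883   0.06024821]
((459.9805908203125, -83.01658630371094), (60.06399917602539, 100.2774429321289), 19.855972290039062)
rail 2976 [0.24789904 0.2238589  0.12004694] [0.64228868 0.34892803 0.19565556]
((438.605712890625, 266.61578369140625), (121.47587585449219, 396.70947265625), 83.47919464111328)
200 [(np.int64(585), np.int64(306), np.int64(186)), (np.int64(588), np.int64(306), np.int64(166)), (np.int64(591), np.int64(305), np.int64(148)), (np.int64(592), np.int64(300), np.int64(141)), (np.int64(590), np.int64(286), np.int64(157)), (np.int64(593), np.int64(286), np.int64(137)), (np.int64(597), np.int64(286), np.int64(113)), (np.int64(601), np.int64(286), np.int64(91))]
220 [(np.int64(534), 
[... 2788 characters left out ...]
int64(288), np.int64(308), np.int64(164)), (np.int64(288), np.int64(301), np.int64(164)), (np.int64(288), np.int64(294), np.int64(163)), (np.int64(287), np.int64(291), np.int64(152)), (np.int64(287), np.int64(284), np.int64(150)), (np.int64(287), np.int64(278), np.int64(145)), (np.int64(285), np.int64(274), np.int64(134)), (np.int64(285), np.int64(268), np.int64(129)), (np.int64(285), np.int64(262), np.int64(124)), (np.int64(284), np.int64(257), np.int64(117)), (np.int64(284), np.int64(250), np.int64(114)), (np.int64(283), np.int64(243), np.int64(110)), (np.int64(284), np.int64(235), np.int64(111)), (np.int64(287), np.int64(220), np.int64(137)), (np.int64(284), np.int64(218), np.int64(115))]
```

```bash
python3 - <<'E'
from h import *
for n,(u0,v0,u1,v1) in dict(top=(250,232,306,278),side=(262,248,318,294)).items():
    d=np.load(f'pics/{n}0.npy');T=np.load(f'pics/{n}0_P.npy')
    Z=(T[v0:v1,u0:u1,2]*1000).astype(int)
    print(n); 
    for r in Z[::3,::2]: print(' '.join('%3d'%x for x in r))
    im=cv2.imread(f'pics/{n}0.png')[v0:v1,u0:u1]; im=np.clip(im*2.5,0,255).astype(np.uint8)
    cv2.imwrite(f'pics/bin_{n}.png',cv2.resize(im,None,fx=9,fy=9,interpolation=cv2.INTER_CUBIC))
a=cv2.imread('pics/bin_top.png');b=cv2.imread('pics/bin_side.png')
h=max(a.shape[0],b.shape[0]);cv2.imwrite('pics/bin.png',cv2.resize(np.hstack([a[:h],b[:h]]),(800,330)))
E
```

```text
top
  0   0   0   0   4   4   4   3   0   3   2   2   0   0   1   5   3   1   3   2   3  -1   1   0   3   2   2  -2
  0  -4   0   1   1  -1   1   1   0   0   3  -1   0   0   3  -4   0  -1   1  -2   2   2  -2   1 1245   0   4   3
  0   3  -3   0   0   0   0   5   0   2   0   3   1   3   1   1  -2   0  42  41  22   2  -2   4   0   0   1   4
  3   7   3   3   1   1   0   1   0   0  -4  -2  -1   4  54  46  18   4   4   3   2  26   2   2   2   1   0   0
  0   0  -1   2   1   3   2   0   3  53  57  44  12   0   3   4   3   2   4   3   4   4   0   2  -2  -3   0  -2
 -4   3   3   5   2  53  57  36   9   1   6   4  -1   4   6   2   6  -3   5   1   2   5  24   1   3   0   0   2
  0   0  -2   3  57   4   3   1   3   7   3   4   1   2   2  -2   1   6   5   8   6   5   5  22   1   4   2   4
  0   0   3  51  58  57   1   1   4   5   3   1   3   0   2   3   2   1   0   4   1   6   4  28   4   1   2   2
  2   3   3  43  56  57   1   4   2   4   1 1245   5   0   4   2   9   0   2   1   3   6   3   0  32   0  -2   1
  0   0   2  -2  59  60  53   5   4   5  -2   2   2   5   2   8   5   1   2  56  53  -
[... 1794 characters left out ...]
  12   8   4   3   0   0   2
  0   0   3   0  -1   3   8  28  31  30  32  24  22  23  19  14  12   8   7   2   0   0  -1   0  -2   0   0   1
  1  -1   0   0   2   0  -1  15  20  17  15  11   8   8   2  -1   2   0   1  -1   2   4   3  -2   2   3   1   5
  1  -3   0   2  -2   0   1   5   7   8   1   1  -1   0  -1   0   1  -1   1   0   1  -1   0   3   0   1   0   0
  0   2   3   1   0   0  -2   3   1   4   1   2  -1  -1  -5   0  -2   4   3  -3  -1   2   2   1   1  -1   3   1
  0  -4   0   1  -1   1  -1   2   2   0   2   1   3   4   0   3  -2   1   1   0   0   0   3  -2   2   0  -1   0
  2   0   0   0   2   1   2  -1   0   1  -2   1  -1   2   2   0  -1  -1   0  -1   0   0   0   1   0   0   0   1
```

View pics/bin.png

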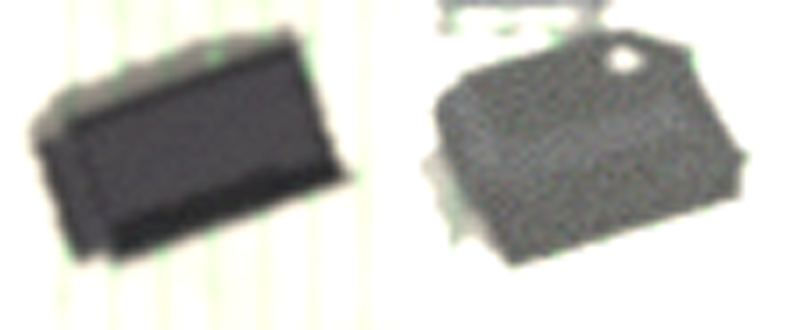

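```bash
cat > fit.py <<'E'
from h import *
from scipy.optimize import least_squares, minimize
def cloud(name,ux,z):
    (u0,v0,u1,v1)=ux
    d=np.load(f'pics/{name}.npy');T=world(name[:-1].rstrip('0123456789'),d)
    A=T[v0:v1,u0:u1][d[v0:v1,u0:u1]>0]; return A[(A[:,2]>z[0])&(A[:,2]<z[1])]
def obb(A,a,lo=2,hi=98):
    c,s=np.cos(a),np.sin(a); X=A[:,:2]@np.array([[c,-s],[s,c]])
    return X
E
python3 - <<'E'
from fit import *
A=cloud('top0',(248,230,306,280),(.045,.075)); B=cloud('side0',(262,253,318,294),(.012,.075))
for nm,C in(('top',A),('side',B),('both',np.vstack([A,B]))):
    r=cv2.minAreaRect((C[:,:2]*1000).astype(np.float32));print(nm,len(C),r)
C=np.vstack([A,B])
for a in np.radians([16,18,20,22,24]):
    for nm,D in(('top',A),('side',B)):
        X=obb(D,a)*1000; print(np.degrees(a),nm,np.round(np.percentile(X[:,0],[1,5,95,99]),1),np.round(np.percentile(X[:,1],[1,5,95,99]),1))
# shelf
for n,r in(('top0',(180,165,480,200)),('side0',(195,185,460,215))):
    d=np.load(f'pics/{n}.npy');T=world(n[:-1],d); im=cv2.imread(f'pics/{n}.png').astype(int)
    m=(im[...,0]>im[...,2]*1.6)&(im[...,0]-im[...,2]>25)&(T[...,2]>.115)&(T[...,2]<.145); m[:r[1]]=0;m[r[3]:]=0;m[:,:r[0]]=0;m[:,r[2]:]=0
    A=T[m];p=np.polyfit(A[:,1],A[:,0],1); print(n,len(A),A.min(0),A.max(0),p,np.std(A[:,0]-np.polyval(p,A[:,1])), 'mid x',np.polyval(p,(A[:,1].min()+A[:,1].max())/2))
# module
for n,r in(('top0',(250,176,290,235)),('side0',(262,194,298,255))):
    d=np.load(f'pics/{n}.npy');T=world(n[:-1],d)
    Z=T[r[1]:r[3],r[0]:r[2]]
    C=Z[(Z[...,2]>.046)&(Z[...,2]<.066)]; C=C[C[:,0]<.75]
    print(n,'cover',len(C),C.min(0),C.max(0),cv2.minAreaRect((C[:,:2]*1000).astype(np.float32)))
    C=Z[(Z[...,2]>.015)&(Z[...,2]<.045)&(Z[...,0]<.60)]
    if len(C):print(n,'handle',len(C),C.min(0),C.max(0),C[:,2].mean(),cv2.minAreaRect((C[:,:2]*1000).astype(np.float32)))
E
```

```text
top 168 ((459.1240539550781, -80.55714416503906), (60.04224395751953, 94.15435791015625), 20.227510452270508)
side 784 ((460.8525085449219, -91.76002502441406), (65.25616455078125, 115.46795654296875), 20.800617218017578)
both 952 ((460.6992492675781, -91.80183410644531), (65.22425842285156, 115.67530059814453), 20.985692977905273)
16.0 top [388.1 389.7 449.1 450.7] [-248.9 -241.3 -159.8 -157.4]
16.0 side [383.7 385.5 448.2 450. ] [-271.5 -267.8 -162.3 -158.9]
18.0 top [381.3 382.6 441.1 442.1] [-263.8 -255.  -174.6 -172.4]
18.0 side [377.2 378.7 439.5 441.2] [-285.8 -282.7 -176.8 -173.5]
20.0 top [374.  374.6 432.8 433.5] [-277.8 -269.5 -189.  -187.1]
20.0 side [369.6 370.8 430.9 432.7] [-299.8 -297.2 -191.1 -187.7]
22.0 top [364.8 365.8 424.4 425.5] [-292.  -283.5 -202.7 -201.2]
22.0 side [360.7 361.8 422.4 423.8] [-313.5 -311.2 -204.7 -201.5]
24.000000000000004 top [354.9 356.3 415.8 417.2] [-305.7 -296.9 -216.5 -214.8]
24.000000000000004 side [350.2 351.5 413.4 414.9] [-327.1 -324.3 -218.5 -214.9]
top0 40 [ 0.63636736 -0.54060309  0.11615591] [0.6552649  0.14314847 0.13606292] [0
[... 336 characters left out ...]
-66.71855926513672), (75.9314956665039, 70.8506088256836), 0.9545909762382507)
top0 handle 219 [ 0.53238607 -0.10309759  0.01504022] [ 0.58903134 -0.0312145   0.04371547] 0.032646804061760945 ((560.55615234375, -67.66313934326172), (54.80154037475586, 71.28888702392578), 1.7476941347122192)
side0 cover 810 [ 0.48485953 -0.11819893  0.04602013] [ 0.72215551 -0.0286665   0.06192807] ((604.9801025390625, -70.82664489746094), (240.61585998535156, 76.65699768066406), 4.827712059020996)
side0 handle 331 [ 0.49524139 -0.11844081  0.01556346] [ 0.59010293 -0.03600955  0.04467406] 0.03136950472602375 ((542.2402954101562, -76.83590698242188), (95.15635681152344, 81.33445739746094), 1.2389968633651733)
```

```bash
python3 - <<'E'
from fit import *
# bystanders: xy extents
for nm,n,r,z in[('reel','top0',(208,182,235,209),(.025,.06)),('mug','side0',(222,194,253,215),(.02,.115)),('psubox','side0',(335,196,370,230),(.01,.07)),('magn','side0',(206,248,237,294),(.006,.03)),('screwdr','side0',(346,250,366,303),(.006,.05)),('meter','top0',(348,208,390,278),(.025,.06)),('module side','side0',(264,194,296,256),(.046,.066))]:
    C=cloud(n,r,z); print(nm,len(C),np.round(np.percentile(C,[2,98],axis=0),3).tolist())
# rail
d=np.load('pics/top0.npy');T=world('top',d)
A=T[185:350,76:190].reshape(-1,3)
Y=A[:,1]+.114*A[:,0]
S=A[(A[:,2]>.145)&(A[:,2]<.158)&(A[:,0]>.36)&(A[:,0]<.62)]; ys=S[:,1]+.114*(S[:,0])
print(np.histogram(ys*1000,bins=np.arange(330,390,2)))
m=(ys>.340)&(ys<.362);p=np.polyfit(S[m,0],S[m,1],1);print('strip',m.sum(),p,np.std(S[m,1]-np.polyval(p,S[m,0])))
W=A[(A[:,2]>.168)&(A[:,2]<.185)&(A[:,1]+.114*A[:,0]>.362)];p2=np.polyfit(W[:,0],W[:,1],1);print('wall',len(W),p2,np.std(W[:,1]-np.polyval(p2,W[:,0])))
W=A[(A[:,2]>.12)&(A[:,2]<.2)&(A[:,1]+.114*A[:,0]>.362)];X=W[:,0]*.9936-W[:,1]*.1133;print('x ext',np.percentile(X,[0,1,99,100]))
S2=A[(A[:,2]>.152)&(A[:,2]<.166)&(A[:,0]>.36)&(A[:,0]<.62)&(Y>.34)&(Y<.36)];print('z hist',np.histogram(S2[:,2],8))
E
python3 - <<'E'
import cv2,numpy as np
a=cv2.imread('pics/top0.png')[175:345,70:190];cv2.imwrite('pics/panel0.png',cv2.resize(np.clip(a*1.8,0,255).astype(np.uint8),None,fx=3.5,fy=3.5,interpolation=2))
E
```

```text
reel 251 [[0.605, 0.053, 0.034], [0.652, 0.1, 0.043]]
mug 189 [[0.712, 0.026, 0.021], [0.742, 0.094, 0.061]]
psubox 603 [[0.65, -0.337, 0.013], [0.72, -0.264, 0.054]]
magn 442 [[0.394, 0.069, 0.006], [0.537, 0.127, 0.016]]
screwdr 330 [[0.364, -0.316, 0.009], [0.528, -0.271, 0.028]]
meter 1821 [[0.413, -0.394, 0.031], [0.575, -0.311, 0.046]]
module side 818 [[0.489, -0.104, 0.048], [0.716, -0.033, 0.06]]
(array([  0,   0,   0,   0,   0,   0,   0,   0,   0,   0,   8, 142,  43,
         8,   0,   0,   0,   0,   0,   1,   9, 130,  63,   0,   0,   0,
         0,   0,   0]), array([330, 332, 334, 336, 338, 340, 342, 344, 346, 348, 350, 352, 354,
       356, 358, 360, 362, 364, 366, 368, 370, 372, 374, 376, 378, 380,
       382, 384, 386, 388]))
strip 201 [-0.11415563  0.35364886] 0.001081414002315613
wall 412 [-0.1147605   0.37383924] 0.0008090627292155415
x ext [0.20724369 0.2102342  0.58849477 0.59826514]
z hist (array([26, 25, 41, 41, 50, 37, 22,  6]), array([0.15212321, 0.15382738, 0.15553155, 0.15723573, 0.1589399 ,
       0.16064408, 0.16234825, 0.16405243, 0.1657566 ]))
```

View pics/panel0.png

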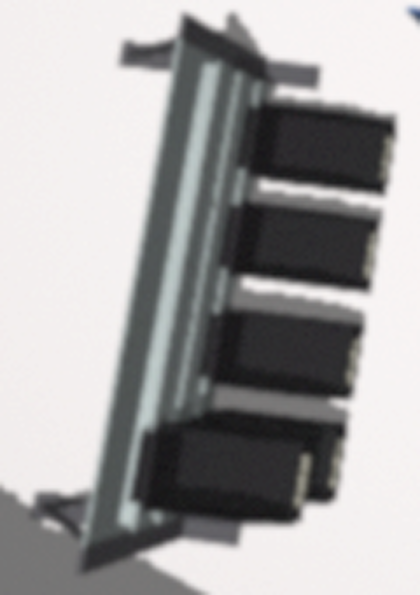

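```bash
cat > plan.py <<'E'
from h import *
def tool(d,j):
    d=np.array(d,float);d/=np.linalg.norm(d);j=np.array(j,float);j-=d*(j@d);j/=np.linalg.norm(j)
    return R.from_matrix(np.stack([d,j,np.cross(d,j)],1))
def rows(way,claw=1,obs=None,n=None):
    """way: list of (pos, Rotation, nrows or None) ; prints rows from present pose"""
    o=obs or ctrl.get_obs(); p=np.array(o['eef_pos']);r=rot(o); out=[]
    for w in way:
        P,Q=np.array(w[0]),w[1]; rv=(r.inv()*Q).as_rotvec()
        k=w[2] if len(w)>2 and w[2] else int(max(1,np.ceil(max(np.linalg.norm(P-p)/.06,np.linalg.norm(rv)/.18))))
        for i in range(k):
            s=r.inv().apply((P-p)/(k-i)); q=(r.inv()*Q).as_rotvec()/(k-i)
            s=np.round(s*100,2);q=np.round(q,3)
            out.append(' '.join('%g'%x for x in [claw,*s,*q])); p=p+r.apply(s/100); r=r*R.from_rotvec(q)
    for i in range(0,len(out),10): print('; '.join(out[i:i+10]))
E
python3 - <<'E'
from plan import *
Q=tool((0,0,-1),(.937,.348,0))
rows([((.4587,-.082,.26),Q),((.4587,-.082,.10),Q)])
E
```

```text
1 -0.24 -4.35 3.86 0.077 0 0; 1 -0.24 -4.05 4.18 0.077 0 0; 1 -0.24 -3.71 4.48 0.077 0 0; 1 -0.24 -3.36 4.75 0.077 0 0; 1 -0.24 -2.98 5 0.077 0 0; 1 -0.24 -2.59 5.21 0.077 0 0; 1 -0.24 -2.18 5.39 0.077 0 0; 1 -0.24 -1.75 5.55 0.077 0 0; 1 -0.24 -1.32 5.67 0.077 0 0; 1 -0.24 -0.89 5.75 0.077 0 0
1 -0.24 -0.44 5.8 0.078 0 0; 1 -0.23 0.02 5.81 0.077 0 0; 1 5.33 -0 0 0 0 0; 1 5.33 -0 0 0 0 0; 1 5.34 -0 0 0 0 0
```

```bash
python3 -m creep '1 -0.5 -4.35 3.86 0.077 0 0; 1 -0.5 -4.05 4.18 0.077 0 0; 1 -0.5 -3.7 4.5 0.077 0 0; 1 -0.24 -3.35 4.75 0.077 0 0; 1 -0.24 -3 5 0.077 0 0; 1 -0.24 -2.6 5.2 0.077 0 0; 1 -0.24 -2.2 5.4 0.077 0 0; 1 -0.24 -1.75 5.55 0.077 0 0; 1 0 -1.3 5.7 0.077 0 0; 1 0 -0.9 5.75 0.077 0 0'
python3 - <<'E'
from plan import *
Q=tool((0,0,-1),(.937,.348,0))
print(ctrl.get_obs()['eef_pos'])
rows([((.4587,-.082,.13),Q)])
E
```

```text
time_s: 2.75
eef_pos: [0.4116, 0.0083, 0.2616]
eef_rot: [0.61, 0.365, 0.604, -0.36]
wrist_force: [1.3, 0.0, 0.4]
opening: 1.003
[0.41157111 0.00830668 0.26157811]
1 4.4 -0.09 3.38 0.046 0.001 -0.003; 1 4.4 0.08 3.38 0.046 0.001 -0.004; 1 4.39 0.25 3.37 0.047 0.002 -0.003
```

```bash
python3 -m creep '0.95 4.4 -0.1 3.4 0.046 0 -0.003; 0.95 4.4 0.1 3.4 0.046 0 -0.003; 0.95 4.4 0.25 3.4 0.046 0 -0.003'
python3 - <<'E'
from plan import *
Q=tool((0,0,-1),(.937,.348,0))
print(ctrl.get_obs()['eef_pos'],rot(ctrl.get_obs()).as_matrix().round(3))
im,d=snap('top','top1');im,d=snap('side','side1')
a=cv2.imread('pics/top1.png')[170:310,220:350];b=cv2.imread('pics/side1.png')[190:330,220:350]
cv2.imwrite('pics/v1.png',cv2.resize(np.clip(np.hstack([a,b])*1.6,0,255).astype(np.uint8),None,fx=3,fy=3,interpolation=2))
rows([((.4587,-.082,.08),Q),((.4587,-.082,.021),Q)],.95)
E
```

```text
time_s: 3.12
eef_pos: [0.465, -0.0904, 0.1324]
eef_rot: [0.585, 0.407, 0.573, -0.405]
wrist_force: [1.0, -0.3, 0.5]
opening: 0.953
[ 0.46497265 -0.09037223  0.13242159] [[ 0.015  0.94   0.34 ]
 [-0.008  0.34  -0.94 ]
 [-1.     0.012  0.013]]
0.95 4.76 -0.03 -0.88 -0.011 0.005 -0.003; 0.95 5.9 -0 -0 0 -0 -0
```

View pics/v1.png

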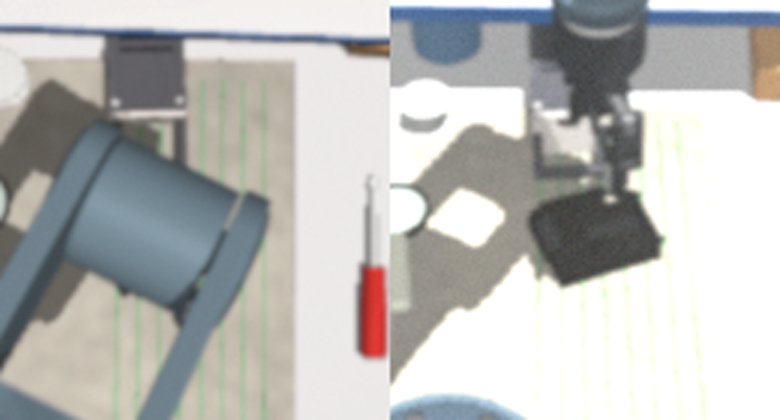

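```bash
python3 -m creep '0.95 4.8 0 -0.9 -0.011 0.005 -0.003; 0.95 2.5 0 0 0 0 0; 0.95 0 0 0 0 0 0'
python3 - <<'E'
from plan import *
Q=tool((0,0,-1),(.937,.348,0))
print(ctrl.get_obs()['eef_pos'],ctrl.get_obs()['wrist_force'])
snap('side','side2')
b=cv2.imread('pics/side2.png')[200:310,230:340]
cv2.imwrite('pics/v2.png',cv2.resize(np.clip(b*1.6,0,255).astype(np.uint8),None,fx=5,fy=5,interpolation=2))
rows([((.4587,-.082,.022),Q)],.95)
E
```

```text
time_s: 3.6
eef_pos: [0.4603, -0.0819, 0.0548]
eef_rot: [0.581, 0.404, 0.58, -0.403]
wrist_force: [-0.1, -0.8, -0.5]
opening: 0.948
[ 0.46027375 -0.08190448  0.05484931] [-0.07985735 -0.81304227 -0.48896027]
0.95 3.38 -0.21 -0.1 0 0.002 -0.003
```

View pics/v2.png

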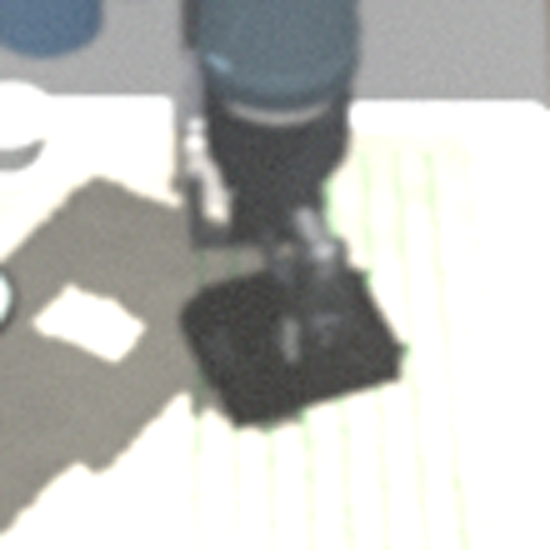

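```bash
python3 - <<'E'
from plan import *
c=ctrl.calibration('side')
im=cv2.imread('pics/side2.png')
def pr(X): 
    p=c['mtx']@(c['R']@np.array(X)+c['t']); return p[:2]/p[2]
a=np.radians(20.4);ex=np.array([np.cos(a),np.sin(a)]);ey=np.array([-ex[1],ex[0]]);o=np.array([.4645,-.098])
def B(u,v,z): return pr([*(o+ex*u+ey*v),z])
big=cv2.resize(im[200:310,230:340],None,fx=5,fy=5,interpolation=2);big=np.clip(big*1.6,0,255).astype(np.uint8)
f=lambda p:tuple(int(x) for x in (np.array(p)-[230,200])*5)
for L in [[(-.03,-.05,0),(-.03,.05,0),(-.03,.05,.055),(-.03,-.016,.055)],[(.03,.05,0),(.03,.05,.055),(.03,-.016,.055)],[(-.025,.065,.052),(.025,.065,.052)],[(-.03,-.05,0),(.03,-.05,0),(.03,-.05,.028),(-.03,-.05,.028),(-.03,-.05,0)],[(-.03,.05,.055),(.03,.05,.055)]]:
    for p,q in zip(L,L[1:]): cv2.line(big,f(B(*p)),f(B(*q)),(0,0,255),1)
ob=ctrl.get_obs();r=rot(ob)
for s in(-1,1):
    p=ob['eef_pos']+r.apply([-.010,s*.04,0]); cv2.circle(big,f(pr(p)),5,(0,200,0),2)
cv2.imwrite('pics/v2b.png',big)
E
```

```text
(no output)
```

View pics/v2b.png

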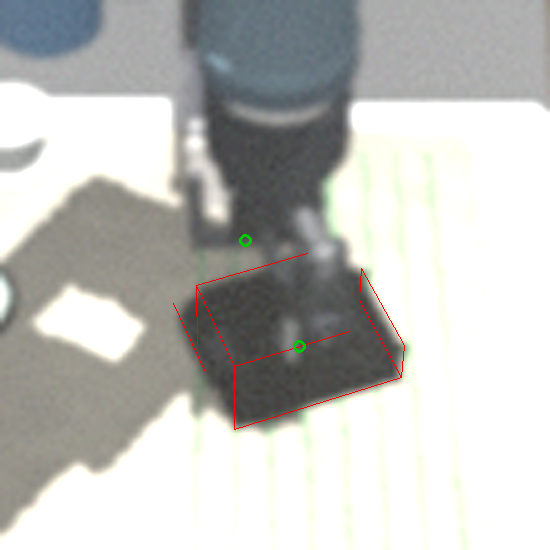

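```bash
python3 -m creep '0.95 1.7 -0.1 0 0 0 0; 0.95 1.7 -0.1 -0.1 0 0 0; 0.95 0.2 0 0 0 0 0; 0.4 0 0 0 0 0 0; 0.4 0 0 0 0 0 0; 0.4 0 0 0 0 0 0; 0.4 0 0 0 0 0 0; 0.4 0 0 0 0 0 0'
```

```text
time_s: 4.65
eef_pos: [0.4636, -0.0835, 0.0243]
eef_rot: [0.586, 0.404, 0.575, -0.402]
wrist_force: [0.0, 0.4, -0.5]
opening: 0.694
```

```bash
python3 -m creep '0.4 -2 0 0 0 0 0; 0.4 -5 0 0 0 0 0; 0.4 -5 0 0 0 0 0; 0.4 -5 0 0 0 0 0; 0.4 -2 0 0 0 0 0; 0.4 0 0 0 0 0 0'
python3 - <<'E'
from plan import *
ob=ctrl.get_obs();r=rot(ob);print(r.as_matrix().round(3))
snap('side','side3');snap('top','top3')
a=cv2.imread('pics/top3.png')[170:310,220:350];b=cv2.imread('pics/side3.png')[150:290,220:350]
cv2.imwrite('pics/v3.png',cv2.resize(np.clip(np.hstack([a,b])*1.6,0,255).astype(np.uint8),None,fx=3,fy=3,interpolation=2))
phi=np.radians(-6.53);ex=np.array([np.cos(phi),np.sin(phi)]);ey=np.array([-ex[1],ex[0]])
bc=ex*.445+ey*(.3528-.0525);tc=bc+ey*.0139;print(bc,tc)
Q=tool((0,0,-1),(*ex,0))
pre=tc-ey*.10
rows([((*pre,.20),Q)],.4)
E
```

```text
time_s: 5.4
eef_pos: [0.4595, -0.0819, 0.2191]
eef_rot: [0.585, 0.404, 0.576, -0.402]
wrist_force: [-0.2, 0.2, -1.4]
opening: 0.689
[[ 0.012  0.937  0.35 ]
 [-0.005  0.35  -0.937]
 [-1.     0.01   0.009]]
[0.47626419 0.24774486] [0.47784494 0.26155468]
0.4 0.32 1.85 -4.51 0.094 0.001 -0.002; 0.4 0.33 1.42 -4.66 0.094 0.001 -0.002; 0.4 0.33 0.98 -4.78 0.094 0.001 -0.001; 0.4 0.33 0.53 -4.85 0.095 0.001 -0.002; 0.4 0.34 0.07 -4.87 0.094 0 -0.001
```

View pics/v3.png

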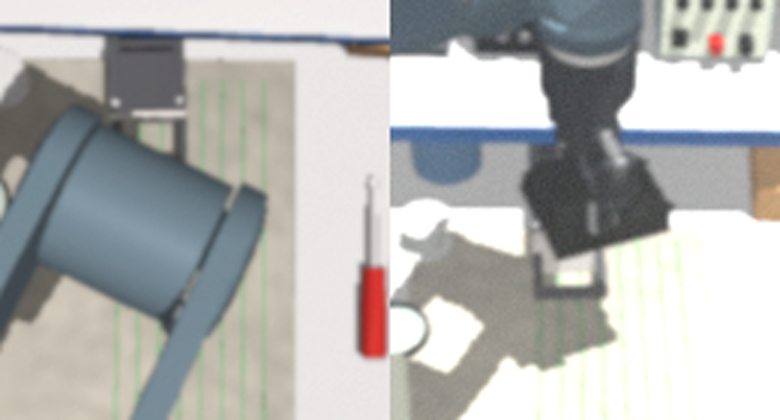

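```bash
python3 -m creep '0.4 0.3 1.85 -4.5 0.094 0 -0.002; 0.4 0.3 1.4 -4.65 0.094 0 -0.002; 0.4 0.3 1 -4.8 0.094 0 -0.002; 0.4 0.3 0.5 -4.85 0.095 0 -0.002; 0.4 0.3 0.1 -4.9 0.095 0 0; 0.4 0 0 0 0 0 0'
python3 - <<'E'
from plan import *
ob=ctrl.get_obs();r=rot(ob);print(r.as_matrix().round(3))
snap('side','side4');snap('top','top4')
a=cv2.imread('pics/top4.png')[175:345,70:270];b=cv2.imread('pics/side4.png')[150:350,60:270]
cv2.imwrite('pics/v4.png',np.hstack([cv2.resize(np.clip(x*1.6,0,255).astype(np.uint8),(398,380),interpolation=2) for x in(a,b)]))
phi=np.radians(-6.53);ex=np.array([np.cos(phi),np.sin(phi)]);ey=np.array([-ex[1],ex[0]])
tc=ex*.445+ey*(.3528-.0525+.0139)
Q=tool((0,0,-1),(*ex,0))
rows([((*(tc-ey*.04),.175),Q)],.4)
E
```

```text
time_s: 6.25
eef_pos: [0.4623, 0.1687, 0.1885]
eef_rot: [-0.462, -0.527, -0.468, 0.538]
wrist_force: [-0.5, 0.4, -1.2]
opening: 0.69
[[-0.018  0.991 -0.134]
 [-0.004 -0.135 -0.991]
 [-1.    -0.018  0.006]]
0.4 1.34 0.32 -5.67 -0.022 0.007 0.017
```

View pics/v4.png

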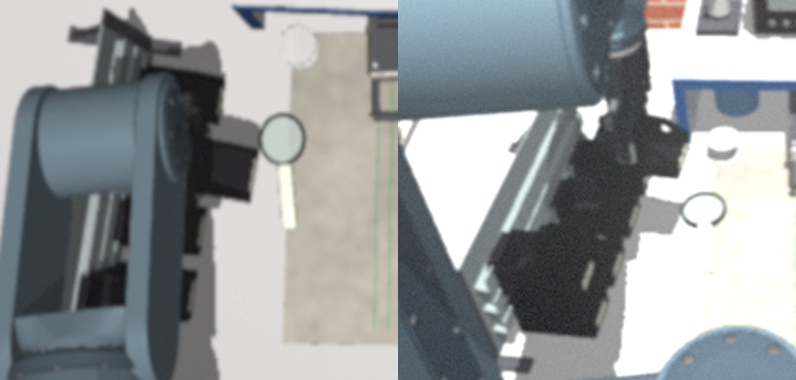

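```bash
python3 -m creep '0.4 0.7 0.15 -2.8 -0.011 0.004 0.009; 0.4 0.65 0.15 -2.8 -0.011 0.004 0.009; 0.4 0 0 0 0 0 0'
cat > binm.py <<'E'
from plan import *
import sys
phi=np.radians(-6.53);ex=np.array([np.cos(phi),np.sin(phi)]);ey=np.array([-ex[1],ex[0]])
ob=ctrl.get_obs();r=rot(ob);p=ob['eef_pos'];print('tool',r.as_matrix().round(3).tolist(),'px,py',p[:2]@ex,p[:2]@ey,p[2],ob['wrist_force'])
for n in('side','top'):
    im,d=snap(n,n+sys.argv[1]);T=world(n,d);A=T[(d>0)]
    Rm=r.as_matrix(); L=(A-p)@Rm # tool coords: x down, y jaw, z=-ey-ish
    m=(L[:,1]>-.034)&(L[:,1]<.034)&(L[:,0]>-.028)&(L[:,0]<.026)&(L[:,2]>.035)&(L[:,2]<.09)
    B=L[m]; print(n,len(B),'toolz hi pct',np.percentile(B[:,2],[50,90,97,99.5]).round(4) if len(B) else '', 'y',np.percentile(B[:,1],[2,98]).round(4) if len(B) else '','x',np.percentile(B[:,0],[2,98]).round(4) if len(B) else '')
E
python3 binm.py 5
python3 - <<'E'
from plan import *
a=cv2.imread('pics/top5.png')[175:345,70:270];b=cv2.imread('pics/side5.png')[130:290,110:270]
cv2.imwrite('pics/v5.png',np.hstack([cv2.resize(np.clip(x*1.8,0,255).astype(np.uint8),(398,400),interpolation=2) for x in(a,b)]))
E
```

```text
time_s: 6.72
eef_pos: [0.4729, 0.2182, 0.1723]
eef_rot: [-0.47, -0.528, -0.47, 0.529]
wrist_force: [-0.4, -1.0, -0.2]
opening: 0.691
tool [[-0.002, 0.993, -0.117], [-0.001, -0.117, -0.993], [-1.0, -0.002, 0.001]] px,py 0.4450127844592547 0.2705764472011779 0.17233026978729077 [-0.44105803 -1.00350948 -0.15486892]
side 367 toolz hi pct [0.0502 0.0641 0.0648 0.0659] y [-0.0314  0.0306] x [-0.0242  0.0229]
top 273 toolz hi pct [0.0496 0.0628 0.0636 0.0653] y [-0.0278  0.0305] x [-0.0227  0.0234]
```

View pics/v5.png

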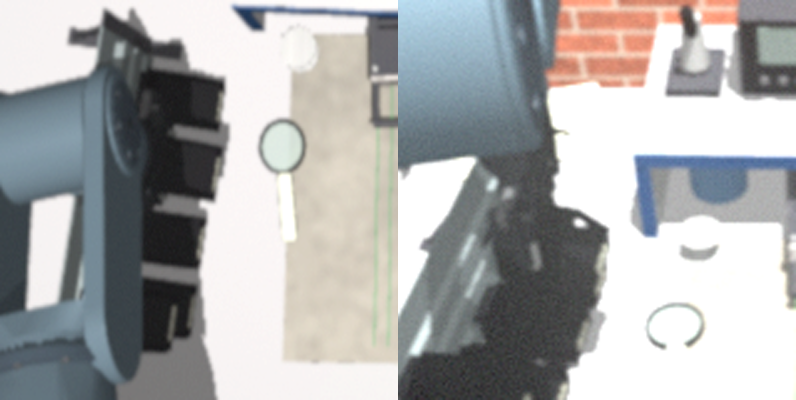

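```bash
python3 -m creep '0.4 0 0 -2.2 0 0 0; 0.4 0 0 -1.4 0 0 0; 0.4 0 0 -0.5 0 0 0; 0.4 0 0 0 0 0 0'
python3 binm.py 6
```

```text
time_s: 7.32
eef_pos: [0.479, 0.2549, 0.1731]
eef_rot: [-0.469, -0.529, -0.468, 0.531]
wrist_force: [-0.8, -0.0, -1.1]
opening: 0.694
tool [[-0.002, 0.992, -0.123], [-0.003, -0.123, -0.992], [-1.0, -0.001, 0.003]] px,py 0.4469192156786569 0.3076756405708043 0.1730638023238406 [-8.19927356e-01 -8.46120202e-04 -1.06841049e+00]
side 377 toolz hi pct [0.0503 0.0641 0.0654 0.0661] y [-0.032   0.0307] x [-0.0256  0.0227]
top 268 toolz hi pct [0.0492 0.0622 0.0626 0.064 ] y [-0.0278  0.0301] x [-0.0219  0.0238]
```

```bash
python3 -m creep '0.4 0 0 -0.65 0 -0.007 0; 0.4 0 0 0 0 0 0; 0.4 0 0 0 0 0 0'
python3 binm.py 7
```

```text
time_s: 7.8
eef_pos: [0.4797, 0.2597, 0.1732]
eef_rot: [-0.471, -0.526, -0.465, 0.534]
wrist_force: [-0.6, -0.5, 0.4]
opening: 0.693
tool [[-0.003, 0.992, -0.123], [-0.013, -0.124, -0.992], [-1.0, -0.002, 0.014]] px,py 0.4470660488439958 0.3126190851263841 0.1731966417163723 [-0.64115333 -0.49548144  0.40358268]
side 378 toolz hi pct [0.0501 0.0644 0.0652 0.0659] y [-0.0317  0.03  ] x [-0.0257  0.0234]
top 268 toolz hi pct [0.0492 0.0623 0.063  0.0636] y [-0.0279  0.0305] x [-0.0239  0.0232]
```

```bash
python3 -m creep '0.4 0 0 -0.2 0 0.009 0; 0.4 0.9 0 0 0 0 0; 0.4 0.9 0 0 0 0 0; 0.4 0 0 0 0 0 0'
python3 binm.py 8
```

```text
time_s: 8.4
eef_pos: [0.4799, 0.2596, 0.1546]
eef_rot: [-0.47, -0.527, -0.467, 0.532]
wrist_force: [-1.1, -0.8, -3.0]
opening: 0.694
tool [[-0.003, 0.992, -0.123], [-0.008, -0.123, -0.992], [-1.0, -0.001, 0.008]] px,py 0.4472958867984533 0.31250725513133165 0.15458282139872148 [-1.11154559 -0.830721   -2.98738154]
side 370 toolz hi pct [0.0501 0.0643 0.065  0.0659] y [-0.0314  0.0311] x [-0.0245  0.0233]
top 264 toolz hi pct [0.049  0.0623 0.0632 0.0637] y [-0.0278  0.0304] x [-0.0229  0.0242]
```

```bash
python3 -m creep '0.4 0 0 -0.25 0 0.005 0; 0.4 0 0 0 0 0 0'
python3 binm.py 9
```

```text
time_s: 8.75
eef_pos: [0.4803, 0.2595, 0.1554]
eef_rot: [-0.47, -0.527, -0.467, 0.532]
wrist_force: [0.1, 0.0, -0.8]
opening: 0.69
tool [[-0.002, 0.993, -0.122], [-0.009, -0.122, -0.993], [-1.0, -0.001, 0.009]] px,py 0.44771022737955113 0.31248294419157785 0.15535548936880317 [ 0.08651304  0.02247572 -0.83784784]
side 367 toolz hi pct [0.05   0.0642 0.0651 0.066 ] y [-0.0315  0.0302] x [-0.0251  0.023 ]
top 255 toolz hi pct [0.0492 0.0621 0.0626 0.0638] y [-0.0278  0.0301] x [-0.0238  0.0232]
```

```bash
python3 - <<'E'
from plan import *
b=cv2.imread('pics/side9.png')[130:290,110:270]
cv2.imwrite('pics/v9.png',cv2.resize(np.clip(b*2.2,0,255).astype(np.uint8),(600,600),interpolation=2))
E
```

```text
(no output)
```

View pics/v9.png

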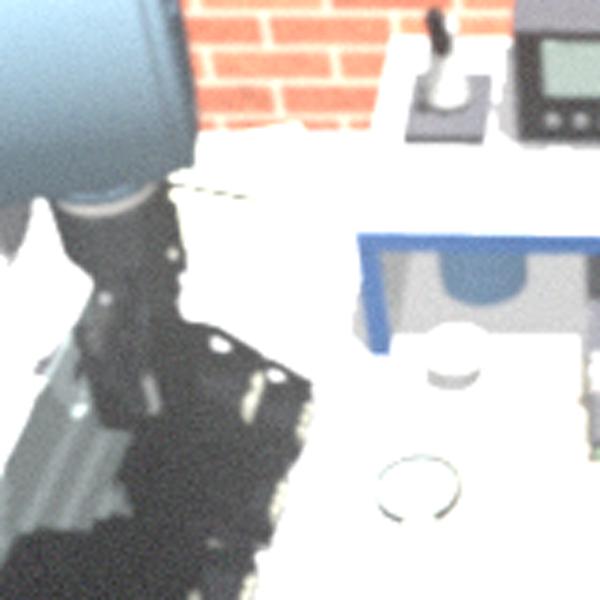

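```bash
python3 -m creep '0.4 0 0 -0.35 0 0.005 0'
python3 binm.py 10
```

```text
time_s: 8.98
eef_pos: [0.4805, 0.26, 0.1556]
eef_rot: [-0.471, -0.526, -0.467, 0.533]
wrist_force: [-3.7, -24.2, 7.0]
opening: 0.692
tool [[-0.003, 0.993, -0.12], [-0.011, -0.12, -0.993], [-1.0, -0.002, 0.012]] px,py 0.4478587035388756 0.3130081921575916 0.15560014727390092 [ -3.74949877 -24.24669662   6.95862909]
side 366 toolz hi pct [0.0505 0.0644 0.0654 0.0661] y [-0.0317  0.0304] x [-0.0244  0.0225]
top 260 toolz hi pct [0.0495 0.0625 0.0633 0.0648] y [-0.028   0.0301] x [-0.0247  0.0236]
```

```bash
python3 -m creep '0.4 0.2 0 0.15 0 0 0; 0.4 0.5 0 0 0 0 0; 0.4 0.6 0 0 0 0 0'
python3 binm.py 11
```

```text
time_s: 9.45
eef_pos: [0.4813, 0.2595, 0.1431]
eef_rot: [-0.471, -0.527, -0.467, 0.531]
wrist_force: [0.6, -1.5, 0.6]
opening: 0.69
tool [[-0.0, 0.993, -0.121], [-0.008, -0.121, -0.993], [-1.0, 0.001, 0.008]] px,py 0.44870959164008944 0.3125755344841412 0.14314136224275079 [ 0.56425493 -1.50109973  0.60996982]
side 358 toolz hi pct [0.0506 0.0644 0.065  0.0658] y [-0.0312  0.0302] x [-0.0251  0.0232]
top 257 toolz hi pct [0.0494 0.0624 0.063  0.0637] y [-0.0285  0.0299] x [-0.0226  0.0238]
```

```bash
python3 -m creep '0.4 0.5 0 0 0 0 0; 0.4 0.5 0 0 0 0 0'
python3 binm.py 12
```

```text
time_s: 9.8
eef_pos: [0.4808, 0.2596, 0.132]
eef_rot: [-0.471, -0.527, -0.467, 0.532]
wrist_force: [-0.7, -0.5, -0.9]
opening: 0.694
tool [[-0.002, 0.993, -0.12], [-0.009, -0.12, -0.993], [-1.0, -0.001, 0.009]] px,py 0.4481558324900716 0.31254479626852416 0.13198660009739205 [-0.69932663 -0.53130166 -0.94630133]
side 354 toolz hi pct [0.0507 0.0645 0.0651 0.0662] y [-0.0316  0.0301] x [-0.024  0.023]
top 249 toolz hi pct [0.0492 0.0623 0.0628 0.0633] y [-0.0282  0.0298] x [-0.0245  0.0245]
```

Now down until the web touches the rail.

```bash
python3 -m creep '0.4 0.2 0 0 0 0 0'
python3 -m creep '0.4 0.2 0 0 0 0 0'
```

```text
time_s: 10.02
eef_pos: [0.481, 0.2595, 0.1309]
eef_rot: [-0.471, -0.527, -0.467, 0.532]
wrist_force: [-6.6, -3.8, 19.9]
opening: 0.693
time_s: 10.15
eef_pos: [0.4811, 0.2595, 0.1309]
eef_rot: [-0.472, -0.526, -0.467, 0.531]
wrist_force: [-10.5, -4.0, 18.9]
opening: 0.7
```

Contact: the web sits on the rail. Release gently.

```bash
python3 -m creep '0.75 0 0 0 0 0 0; 0.8 0 0 0 0 0 0; 0.9 0 0 0 0 0 0; 0.95 0 0 0 0 0 0'
python3 binm.py 13
python3 - <<'E'
from plan import *
b=cv2.imread('pics/side13.png')[130:290,110:270]
cv2.imwrite('pics/v13.png',cv2.resize(np.clip(b*2.2,0,255).astype(np.uint8),(600,600),interpolation=2))
E
```

```text
time_s: 10.65
eef_pos: [0.4817, 0.2597, 0.1316]
eef_rot: [-0.472, -0.527, -0.467, 0.531]
wrist_force: [-0.6, 0.2, 0.7]
opening: 0.954
tool [[0.0, 0.993, -0.119], [-0.008, -0.119, -0.993], [-1.0, 0.001, 0.008]] px,py 0.4490231244994734 0.3128383334792456 0.13155650334187577 [-0.62846211  0.18157693  0.6621778 ]
side 341 toolz hi pct [0.05   0.0647 0.0656 0.0675] y [-0.031   0.0309] x [-0.0241  0.0257]
top 208 toolz hi pct [0.0498 0.0628 0.0635 0.0648] y [-0.0275  0.031 ] x [-0.0221  0.0257]
```

View pics/v13.png

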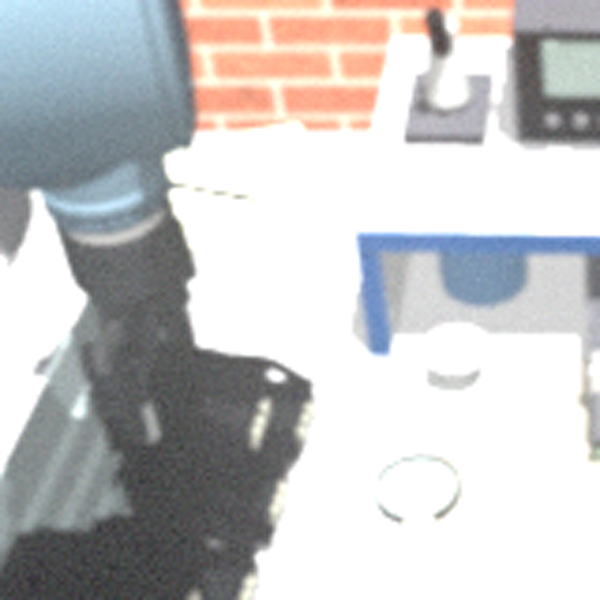

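```bash
python3 -m creep '0.95 -2 0 0 0 0 0; 0.95 -3 0 0 0 0 0; 0.95 -4 0 0 0 0 0; 0.95 -4 0 0 0 0 0; 0.6 -1 0 4 0 0 0; 0.5 0 0 5 0 0 0; 0.4 0 0 5 0 0 0; 0.4 0 0 5 0 0 0'
python3 - <<'E'
from plan import *
for n in('side','top'):
    im,d=snap(n,n+'14');T=world(n,d)
a=cv2.imread('pics/top14.png')[165:345,70:330];b=cv2.imread('pics/side14.png')[130:350,60:330]
cv2.imwrite('pics/v14.png',np.hstack([cv2.resize(np.clip(x*1.8,0,255).astype(np.uint8),(400,330),interpolation=2) for x in(a,b)]))
phi=np.radians(-6.53);ex=np.array([np.cos(phi),np.sin(phi)]);ey=np.array([-ex[1],ex[0]])
for n in('side','top'):
    d=np.load(f'pics/{n}14.npy');A=world(n,d)[d>0]; px=A[:,:2]@ex;py=A[:,:2]@ey;z=A[:,2]
    m=(px>.40)&(px<.50)&(py>.22)&(py<.345)&(z>.10)&(z<.18)
    print(n,m.sum(),np.percentile(px[m],[1,99]),np.percentile(py[m],[1,99]),np.percentile(z[m],[1,50,99]))
print(ctrl.get_obs()['q'].round(2))
E
```

```text
time_s: 11.75
eef_pos: [0.4585, 0.0699, 0.2771]
eef_rot: [-0.474, -0.525, -0.469, 0.53]
wrist_force: [0.1, -0.9, 0.0]
opening: 0.399
side 735 [0.41735343 0.48031435] [0.2468528  0.31696238] [0.10417083 0.12394992 0.15952514]Traceback (most recent call last):
  File "<stdin>", line 10, in <module>
    return _quantile_unchecked(
        a, q, axis, out, overwrite_input, method, keepdims, weights)
    return _ureduce(a,
                    func=_quantile_ureduce_func,
    ...<5 lines>...
                    overwrite_input=overwrite_input,
                    method=method)
    r = func(a, **kwargs)
    result = _quantile(arr,
                       quantiles=q,
    ...<2 lines>...
                       out=out,
                       weights=wgt)
    slices_having_nans = np.isnan(arr[-1, ...])
                                  ~~~^^^^^^^^^
IndexError: index -1 is out of bounds for axis 0 with size 0
```

View pics/v14.png

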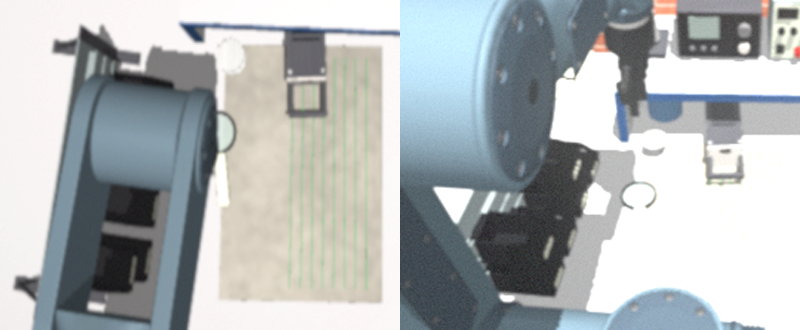

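```bash
python3 - <<'E'
from fit import *
for n,r in(('top0',(250,180,290,235)),('top14',(250,180,290,235)),('side0',(262,190,298,255)),('side14',(262,190,298,255))):
    d=np.load(f'pics/{n}.npy');T=world('top' if n[0]=='t' else 'side',d)
    C=T[r[1]:r[3],r[0]:r[2]].reshape(-1,3)
    K=C[(C[:,2]>.049)&(C[:,2]<.065)&(C[:,0]>.575)&(C[:,0]<.75)]
    xs=np.arange(.60,K[:,0].max(),.012);lo=[];hi=[];xx=[]
    for x in xs:
        k=K[abs(K[:,0]-x)<.006]
        if len(k)>20: lo.append(k[:,1].min());hi.append(k[:,1].max());xx.append(x)
    if len(xx)>2: print(n,len(xx),'lo',np.polyfit(xx,lo,1).round(3),np.mean(lo).round(4),'hi',np.polyfit(xx,hi,1).round(3),np.mean(hi).round(4),'mid',np.polyfit(xx,(np.array(lo)+hi)/2,1).round(4),np.mean(xx))
    f=[];yy=[]
    for y in np.arange(-.098,-.036,.006):
        k=K[abs(K[:,1]-y)<.003]
        if len(k)>2: f.append(np.sort(k[:,0])[1]);yy.append(y)
    if len(f)>2: print('  front',np.polyfit(yy,f,1).round(4),np.median(f))
    H=C[(C[:,2]>.024)&(C[:,2]<.045)&(C[:,0]<.545)&(C[:,0]>.51)]
    if len(H)>5: print('  bar',len(H),np.percentile(H,[2,50,98],axis=0).round(4).tolist(),np.polyfit(H[:,1],H[:,0],1).round(4))
E
```

```text
top0 6 lo [ 0.044 -0.128] -0.0999 hi [ 0.019 -0.043] -0.0313 mid [ 0.0315 -0.0855] 0.63
  front [-0.043   0.5851] 0.5876527647792246
  bar 85 [[0.5326, -0.103, 0.028], [0.5381, -0.0689, 0.0341], [0.5448, -0.0347, 0.04]] [-0.0448  0.5346]
top14 6 lo [ 0.044 -0.128] -0.0999 hi [ 0.019 -0.043] -0.0313 mid [ 0.0313 -0.0854] 0.63
  front [-0.032   0.5855] 0.5874819338281919
  bar 87 [[0.5326, -0.103, 0.0278], [0.5379, -0.069, 0.0342], [0.5445, -0.0348, 0.039]] [-0.0435  0.5346]
side0 11 lo [ 0.043 -0.13 ] -0.1015 hi [ 0.033 -0.054] -0.032 mid [ 0.038  -0.0918] 0.66
  front [-0.0167  0.5844] 0.5856443930203197
  bar 107 [[0.5285, -0.1055, 0.0248], [0.5339, -0.0681, 0.0325], [0.5436, -0.0365, 0.0377]] [-0.0256  0.5324]
side14 11 lo [ 0.043 -0.13 ] -0.1015 hi [ 0.023 -0.047] -0.0323 mid [ 0.033  -0.0887] 0.66
  front [-0.0396  0.583 ] 0.5858168851467305
  bar 111 [[0.5289, -0.1055, 0.025], [0.5343, -0.0681, 0.0316], [0.5431, -0.0364, 0.0375]] [-0.0076  0.5342]
```

```bash
cat > mod.py <<'E'
from plan import *
YAW=.035
mx=np.array([np.cos(YAW),np.sin(YAW),0]);my=np.array([-np.sin(YAW),np.cos(YAW),0]);ez=np.array([0,0,1.])
def dvec(b): b=np.radians(b); return -(my*np.sin(b)+ez*np.cos(b))
def Q(b): return tool(dvec(b),mx)
def T(H,b,back=0): return np.array(H)+dvec(b)*(ctrl.grip_depth-back)
def st():
    o=ctrl.get_obs();r=rot(o);M=r.as_matrix();d=M[:,0];b=np.degrees(np.arctan2(-d@my,-d[2]))
    g=o['eef_pos']-d*ctrl.grip_depth
    print('t %.2f grasp pt %s tilt %.1f jaw·(mx,my,z) %s d·mx %.3f F %s open %.3f q %s'%(o['time_s'],g.round(4),b,[round(float(M[:,1]@v),3) for v in(mx,my,ez)],d@mx,o['wrist_force'].round(1),o['opening'],o['q'].round(2)))
H0=np.array([.5365,-.0695,.028])
E
python3 - <<'E'
from mod import *
st();rows([(T(H0,45,.16),Q(45))],.4)
E
```

```text
t 11.85 grasp pt [0.4586 0.0676 0.2958] tilt 0.6 jaw·(mx,my,z) [0.988, -0.152, 0.001] d·mx -0.001 F [-0.3  0.5  0.1] open 0.403 q [-0.1  -0.11  1.82 -0.01  1.44  0.02]
0.4 2.99 1.56 0.53 -0.029 -0.155 0.012; 0.4 3.06 1.52 0.1 -0.029 -0.154 0.012; 0.4 3.06 1.48 -0.33 -0.029 -0.155 0.012; 0.4 2.99 1.46 -0.75 -0.029 -0.154 0.012; 0.4 2.86 1.46 -1.16 -0.029 -0.155 0.012
```

```bash
python3 -m creep '0.4 3 1.55 0.55 -0.03 -0.155 0.012; 0.4 3 1.5 0.1 -0.03 -0.155 0.012; 0.4 3 1.5 -0.3 -0.03 -0.155 0.012; 0.4 3 1.45 -0.75 -0.03 -0.155 0.012; 0.4 2.9 1.45 -1.15 -0.03 -0.155 0.012'
python3 - <<'E'
from mod import *
st();rows([(T(H0,45,.10),Q(45))],.4)
E
```

```text
time_s: 12.48
eef_pos: [0.5414, 0.028, 0.1326]
eef_rot: [0.672, 0.263, 0.263, -0.64]
wrist_force: [0.1, -0.6, -0.7]
opening: 0.405
t 12.47 grasp pt [0.5406 0.0416 0.1456] tilt 46.3 jaw·(mx,my,z) [1.0, 0.006, 0.017] d·mx 0.016 F [ 0.1 -0.6 -0.7] open 0.405 q [ 0.25  0.46  1.7  -0.83  1.31  0.58]
0.4 3.06 -0.47 -0.33 -0.004 0.011 -0.008; 0.4 3.07 -0.44 -0.29 -0.004 0.012 -0.008
```

```bash
python3 -m creep '0.4 3 -0.5 -0.3 -0.004 0.012 -0.008; 0.4 3 -0.4 -0.3 -0.004 0.012 -0.008; 0.4 2 0 0 0 0 0; 0.4 2 0 0 0 0 0; 0.4 1 0 0 0 0 0'
python3 - <<'E'
from mod import *
st();rows([(T(H0,45,.0),Q(45))],.4)
for n in('side','top'): snap(n,n+'15')
a=cv2.imread('pics/top15.png')[165:265,210:320];b=cv2.imread('pics/side15.png')[180:290,220:330]
cv2.imwrite('pics/v15.png',np.hstack([cv2.resize(np.clip(x*1.5,0,255).astype(np.uint8),(400,400),interpolation=2) for x in(a,b)]))
E
```

```text
time_s: 13.1
eef_pos: [0.5338, -0.0443, 0.0407]
eef_rot: [0.666, 0.261, 0.28, -0.64]
wrist_force: [-0.2, -0.3, 0.5]
opening: 0.402
t 13.10 grasp pt [ 0.5334 -0.0311  0.0539] tilt 45.0 jaw·(mx,my,z) [1.0, 0.008, -0.01] d·mx -0.001 F [-0.2 -0.3  0.5] open 0.402 q [ 0.12  0.56  1.78 -0.91  1.11  0.63]
0.4 4.55 0.17 0.89 0.013 0 0.001
```

View pics/v15.png

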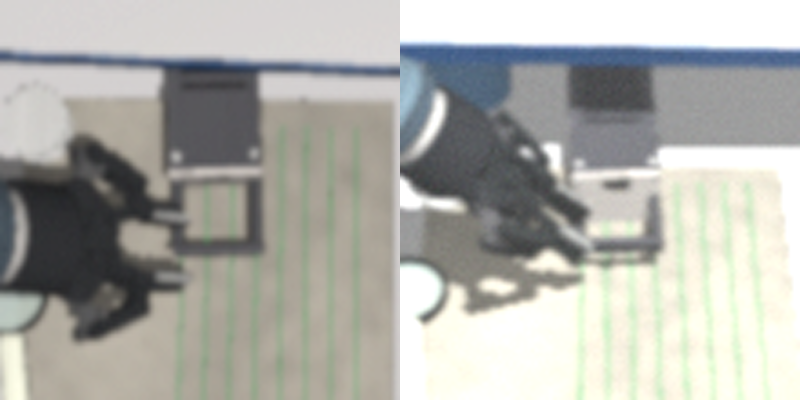

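```bash
python3 -m creep '0.4 0 0.1 1.1 0.01 0 0; 0.4 0.3 0.05 0 0 0 0'
python3 - <<'E'
from mod import *
st();rows([(T(H0,45,.0),Q(45))],.4)
E
```

```text
time_s: 13.45
eef_pos: [0.5373, -0.0542, 0.0488]
eef_rot: [0.665, 0.266, 0.275, -0.641]
wrist_force: [0.4, 0.4, -0.3]
opening: 0.4
t 13.45 grasp pt [ 0.5369 -0.041   0.062 ] tilt 45.0 jaw·(mx,my,z) [1.0, 0.001, 0.001] d·mx 0.001 F [ 0.4  0.4 -0.3] open 0.400 q [ 0.1   0.54  1.78 -0.91  1.1   0.62]
0.4 4.41 -0.14 -0.39 0 0 -0.001
```

```bash
python3 -m creep '0.4 1.5 -0.05 -0.2 0 0 0; 0.4 1.6 -0.05 -0.1 0 0 0; 0.4 1.4 0 0 0 0 0'
python3 - <<'E'
from mod import *
st();rows([(T(H0,45,.0),Q(45))],.4)
for n in('side','top'): snap(n,n+'16')
a=cv2.imread('pics/top16.png')[165:265,210:320];b=cv2.imread('pics/side16.png')[180:290,220:330]
cv2.imwrite('pics/v16.png',np.hstack([cv2.resize(np.clip(x*1.5,0,255).astype(np.uint8),(400,400),interpolation=2) for x in(a,b)]))
E
```

```text
time_s: 13.82
eef_pos: [0.5376, -0.0847, 0.0137]
eef_rot: [0.665, 0.266, 0.275, -0.641]
wrist_force: [-5.7, 3.8, 2.7]
opening: 0.397
t 13.82 grasp pt [ 0.5371 -0.0714  0.0269] tilt 45.0 jaw·(mx,my,z) [1.0, 0.001, 0.002] d·mx 0.003 F [-5.7  3.8  2.7] open 0.397 q [ 0.04  0.6   1.79 -0.97  1.03  0.66]
0.4 -0.22 -0.05 -0.06 -0.001 -0 -0.003
```

View pics/v16.png

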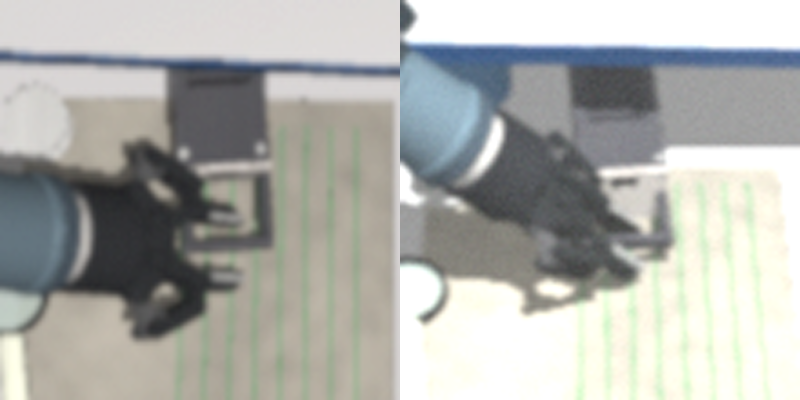

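```bash
python3 -m creep '0.25 0 0 0 0 0 0; 0.1 0 0 0 0 0 0; 0 0 0 0 0 0 0; 0 0 0 0 0 0 0; 0 0 0 0 0 0 0'
python3 - <<'E'
from mod import *
st()
for n in('side','top'): snap(n,n+'17')
a=cv2.imread('pics/top17.png')[165:265,210:320];b=cv2.imread('pics/side17.png')[180:290,220:330]
cv2.imwrite('pics/v17.png',np.hstack([cv2.resize(np.clip(x*1.5,0,255).astype(np.uint8),(400,400),interpolation=2) for x in(a,b)]))
E
```

```text
time_s: 14.55
eef_pos: [0.538, -0.0851, 0.0133]
eef_rot: [0.665, 0.266, 0.275, -0.641]
wrist_force: [0.6, -1.0, -0.4]
opening: 0.084
t 14.55 grasp pt [ 0.5375 -0.0719  0.0265] tilt 45.0 jaw·(mx,my,z) [1.0, 0.002, 0.002] d·mx 0.003 F [ 0.6 -1.  -0.4] open 0.084 q [ 0.04  0.6   1.79 -0.97  1.03  0.66]
```

View pics/v17.png

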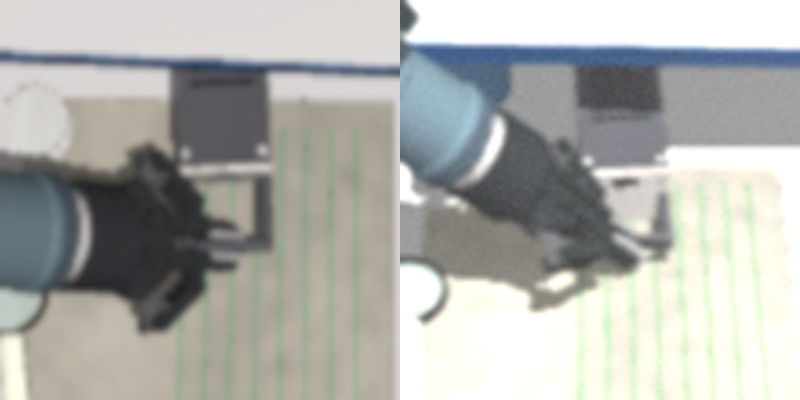

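```bash
cat >> mod.py <<'E'
def edges(n,r=(225,180,330,235),z=(.049,.065)):
    d=np.load(f'pics/{n}.npy');A=world('top' if n[0]=='t' else 'side',d)
    C=A[r[1]:r[3],r[0]:r[2]].reshape(-1,3)
    K=C[(C[:,2]>z[0])&(C[:,2]<z[1])&(C[:,0]>.595)&(C[:,0]<.75)]
    lo=[];hi=[];xx=[]
    for x in np.arange(.602,K[:,0].max(),.012):
        k=K[abs(K[:,0]-x)<.006]
        if len(k)>10: lo.append(k[:,1].min());hi.append(k[:,1].max());xx.append(x)
    print(n,len(xx),'lo',np.polyfit(xx,lo,1).round(3),'hi',np.polyfit(xx,hi,1).round(3),'w',np.mean(hi)-np.mean(lo),'mid at .63',np.polyval(np.polyfit(xx,(np.array(lo)+hi)/2,1),.63),'front x',np.percentile(K[:,0],1))
def roll(pivot,degs,lift=.0015,claw=0,k=1):
    """rotate present tool pose about the line through pivot (y,z at x of handle) along mx"""
    o=ctrl.get_obs();p=o['eef_pos'];r=rot(o);way=[]
    for g in degs:
        D=R.from_rotvec(mx*np.radians(g)); P=np.array([p[0],pivot[0],pivot[1]])
        way.append((P+D.apply(p-P)+[0,0,lift],D*r,k))
    rows(way,claw)
E
python3 - <<'E'
from mod import *
edges('top14');edges('top17');edges('side14',(250,190,310,255));edges('side17',(262,190,310,255))
E
```

```text
top14 6 lo [ 0.045 -0.128] hi [ 0.018 -0.043] w 0.0686570190296209 mid at .63 -0.06563846292860118 front x 0.5954489084482472
top17 6 lo [ 0.064 -0.147] hi [ 0.014 -0.046] w 0.07004848539982847 mid at .63 -0.0720286546305906 front x 0.5955996613059041
side14 10 lo [ 0.036 -0.126] hi [ 0.012 -0.04 ] w 0.06938160617587222 mid at .63 -0.06789558202106603 front x 0.5960726135473409
side17 10 lo [ 0.036 -0.132] hi [ 0.032 -0.06 ] w 0.06939772465452429 mid at .63 -0.0748331112683731 front x 0.5964915902760668
```

```bash
python3 - <<'E'
from mod import *
st();roll((-.1125,0),range(6,61,6))
E
```

```text
t 14.65 grasp pt [ 0.5375 -0.0719  0.0265] tilt 45.0 jaw·(mx,my,z) [1.0, 0.002, 0.002] d·mx 0.003 F [-0.5 -0.6 -0.4] open 0.082 q [ 0.04  0.6   1.79 -0.97  1.03  0.66]
0 -0.19 0 0.41 0 0.105 -0; 0 -0.09 0 0.31 0.001 0.104 0; 0 -0.09 0 0.3 -0 0.105 -0; 0 -0.09 0 0.31 0 0.105 -0; 0 -0.09 0 0.3 0 0.105 -0; 0 -0.09 0 0.31 0.001 0.104 -0; 0 -0.09 0 0.31 0 0.105 -0; 0 -0.09 0 0.3 0 0.105 -0; 0 -0.08 0 0.31 0.001 0.104 -0; 0 -0.09 0 0.3 -0 0.105 -0
```

```bash
python3 -m creep '0 -0.2 0 0.4 0 0.105 0; 0 -0.1 0 0.3 0 0.105 0; 0 -0.1 0 0.3 0 0.105 0; 0 -0.1 0 0.3 0 0.105 0'
python3 - <<'E'
from mod import *
st()
for n in('side','top'): snap(n,n+'18')
a=cv2.imread('pics/top18.png')[165:265,210:320];b=cv2.imread('pics/side18.png')[180:290,220:330]
cv2.imwrite('pics/v18.png',np.hstack([cv2.resize(np.clip(x*1.5,0,255).astype(np.uint8),(400,400),interpolation=2) for x in(a,b)]))
E
```

```text
time_s: 15.15
eef_pos: [0.5375, -0.0909, 0.0239]
eef_rot: [0.592, 0.396, 0.412, -0.568]
wrist_force: [-1.2, -2.0, -3.5]
opening: 0.08
t 15.15 grasp pt [ 0.5372 -0.0844  0.0414] tilt 20.3 jaw·(mx,my,z) [1.0, 0.005, -0.0] d·mx 0.001 F [-1.2 -2.  -3.5] open 0.080 q [-0.19  0.41  1.84 -0.46  0.86  0.07]
```

View pics/v18.png

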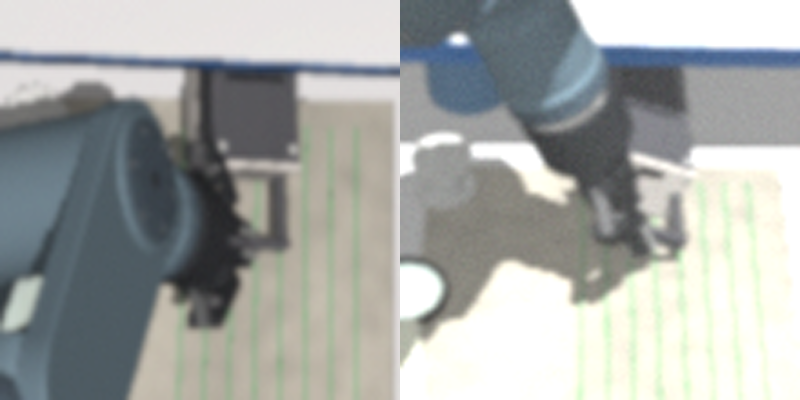

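```bash
python3 -m creep '0 -0.1 0 0.35 0 0.105 0; 0 -0.1 0 0.35 0 0.105 0; 0 -0.1 0 0.35 0 0.105 0; 0 -0.1 0 0.35 0 0.105 0'
python3 - <<'E'
from mod import *
st()
for n in('side','top'): snap(n,n+'19')
a=cv2.imread('pics/top19.png')[165:265,210:320];b=cv2.imread('pics/side19.png')[180:290,220:330]
cv2.imwrite('pics/v19.png',np.hstack([cv2.resize(np.clip(x*1.5,0,255).astype(np.uint8),(400,400),interpolation=2) for x in(a,b)]))
g0=np.array([-.0719,.0265]);pv=np.array([-.1125,0])
for a in(48,60,75,90):
    c,s=np.cos(np.radians(a)),np.sin(np.radians(a));v=g0-pv;print(a,pv+[c*v[0]-s*v[1],s*v[0]+c*v[1]])
E
```

```text
time_s: 15.75
eef_pos: [0.5372, -0.1026, 0.0302]
eef_rot: [0.491, 0.506, 0.528, -0.473]
wrist_force: [-0.9, -1.1, -1.6]
opening: 0.082
t 15.75 grasp pt [ 0.5373 -0.1039  0.0489] tilt -4.1 jaw·(mx,my,z) [1.0, 0.006, -0.003] d·mx -0.003 F [-0.9 -1.1 -1.6] open 0.082 q [-0.44  0.4   1.79  0.07  0.99 -0.52]
48 [-0.10502664  0.04790364]
60 [-0.11514967  0.04841063]
75 [-0.12758898  0.04607529]
90 [-0.139   0.0406]
```

View pics/v19.png

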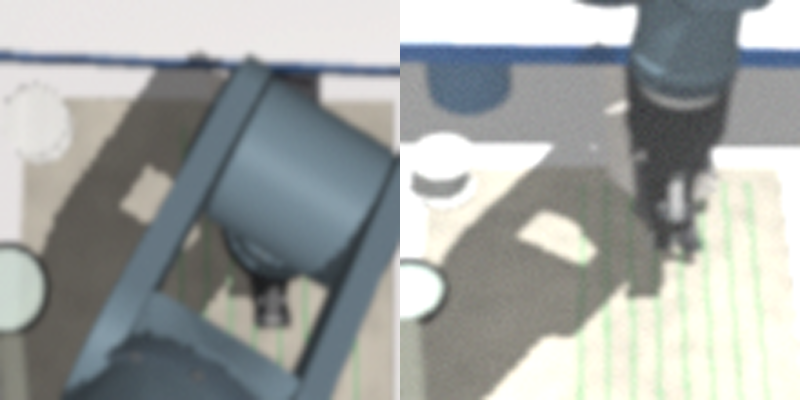

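```bash
python3 - <<'E'
from mod import *
roll((-.1125,0),np.linspace(6,41,7),lift=0)
E
```

```text
0 -0.09 -0 0.31 -0 0.105 0; 0 -0.09 -0 0.31 -0.001 0.102 0; 0 -0.08 -0 0.3 -0 0.101 0.001; 0 -0.09 -0 0.3 -0 0.102 -0; 0 -0.09 -0 0.31 -0.001 0.102 -0; 0 -0.08 -0 0.3 0 0.102 0; 0 -0.09 -0.01 0.31 -0 0.102 0
```

```bash
python3 -m creep '0 -0.1 0 0.33 0 0.105 0; 0 -0.1 0 0.33 0 0.105 0; 0 -0.1 0 0.33 0 0.105 0; 0 -0.1 0 0.33 0 0.105 0'
python3 - <<'E'
from mod import *
st()
for n in('side','top'): snap(n,n+'20')
a=cv2.imread('pics/top20.png')[165:265,210:320];b=cv2.imread('pics/side20.png')[180:290,220:330]
cv2.imwrite('pics/v20.png',np.hstack([cv2.resize(np.clip(x*1.5,0,255).astype(np.uint8),(400,400),interpolation=2) for x in(a,b)]))
E
```

```text
time_s: 16.35
eef_pos: [0.5374, -0.1155, 0.0314]
eef_rot: [0.37, 0.591, 0.62, -0.361]
wrist_force: [-0.4, -1.1, 1.2]
opening: 0.082
t 16.35 grasp pt [ 0.5379 -0.1242  0.0479] tilt -27.8 jaw·(mx,my,z) [1.0, 0.007, -0.011] d·mx -0.013 F [-0.4 -1.1  1.2] open 0.082 q [-0.64  0.55  1.65  0.38  1.29 -0.85]
```

View pics/v20.png

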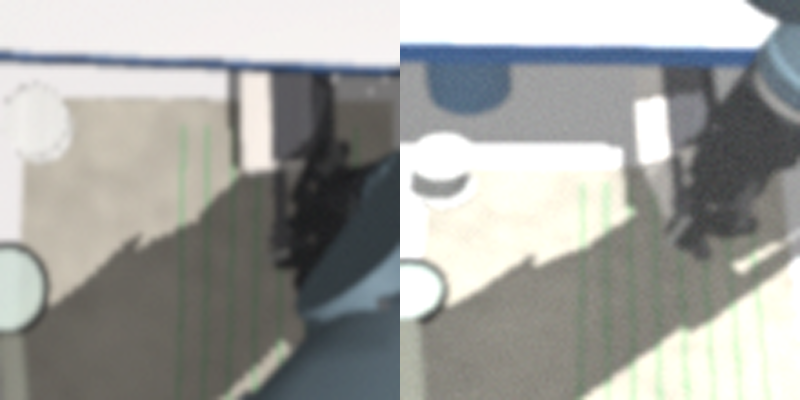

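```bash
python3 -m creep '0 -0.05 0 0.33 0 0.1 0; 0 -0.05 0 0.33 0 0.1 0; 0 -0.05 0 0.33 0 0.1 0'
python3 - <<'E'
from mod import *
st()
E
```

```text
time_s: 16.82
eef_pos: [0.5375, -0.1239, 0.0289]
eef_rot: [0.271, 0.635, 0.67, -0.273]
wrist_force: [-4.2, -2.8, 4.5]
opening: 0.085
t 16.82 grasp pt [ 0.5383 -0.1371  0.0422] tilt -44.8 jaw·(mx,my,z) [1.0, 0.01, -0.02] d·mx -0.021 F [-4.2 -2.8  4.5] open 0.085 q [-0.74  0.73  1.51  0.51  1.53 -0.97]
```

```bash
python3 - <<'E'
from mod import *
for n in('side','top'): snap(n,n+'21')
a=cv2.imread('pics/top21.png')[165:265,210:320];b=cv2.imread('pics/side21.png')[180:290,220:330]
cv2.imwrite('pics/v21.png',np.hstack([cv2.resize(np.clip(x*1.5,0,255).astype(np.uint8),(400,400),interpolation=2) for x in(a,b)]))
for n in('side','top'):
    d=np.load(f'pics/{n}21.npy');A=world(n,d)[d>0];K=A[(A[:,0]>.595)&(A[:,0]<.64)&(A[:,1]>-.19)&(A[:,1]<-.08)&(A[:,2]>.02)&(A[:,2]<.1)]
    t=K[(K[:,2]>.055)];print(n,len(t),np.percentile(t[:,2],[50,95]));
    p=np.polyfit(t[:,1],t[:,2],1);print('top slope',p)
E
```

```text
side 209 [0.07217786 0.07591594]
top slope [-0.14593547  0.05287791]
top 342 [0.07242949 0.09268379]
top slope [-0.1506633   0.05297043]
```

View pics/v21.png

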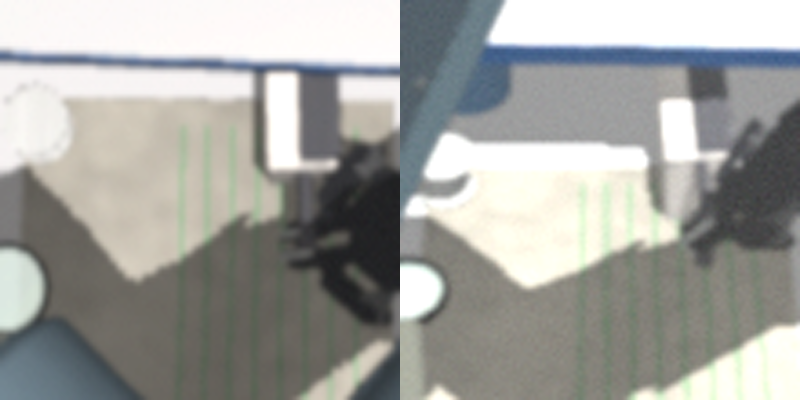

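```bash
python3 -m creep '0.12 0.05 0 0 0 0 0; 0.16 0 0 0 0 0 0; 0.2 0 0 0 0 0 0; 0.25 0 0 0 0 0 0; 0.28 0 0 0 0 0 0; 0.28 0 0 0 0 0 0'
python3 - <<'E'
from mod import *
st()
for n in('side','top'): snap(n,n+'22')
a=cv2.imread('pics/top22.png')[165:265,210:320];b=cv2.imread('pics/side22.png')[180:290,220:330]
cv2.imwrite('pics/v22.png',np.hstack([cv2.resize(np.clip(x*1.5,0,255).astype(np.uint8),(400,400),interpolation=2) for x in(a,b)]))
for n in('side','top'):
    d=np.load(f'pics/{n}22.npy');A=world(n,d)[d>0];K=A[(A[:,0]>.595)&(A[:,0]<.64)&(A[:,1]>-.16)&(A[:,1]<-.10)&(A[:,2]>.02)&(A[:,2]<.085)]
    t=K[(K[:,2]>.06)];print(n,len(t),np.percentile(t[:,2],[50,95]),'top slope',np.polyfit(t[:,1],t[:,2],1))
E
```

```text
time_s: 17.68
eef_pos: [0.5359, -0.1212, 0.0258]
eef_rot: [0.269, 0.632, 0.671, -0.278]
wrist_force: [0.5, -1.1, -1.5]
opening: 0.282
t 17.68 grasp pt [ 0.5369 -0.1343  0.0392] tilt -44.4 jaw·(mx,my,z) [0.999, 0.011, -0.033] d·mx -0.031 F [ 0.5 -1.1 -1.5] open 0.282 q [-0.74  0.73  1.51  0.5   1.53 -0.96]
side 184 [0.07177423 0.07475658] top slope [-0.00029606  0.07179098]
top 303 [0.07230398 0.07624945] top slope [-0.00711539  0.07140026]
```

View pics/v22.png

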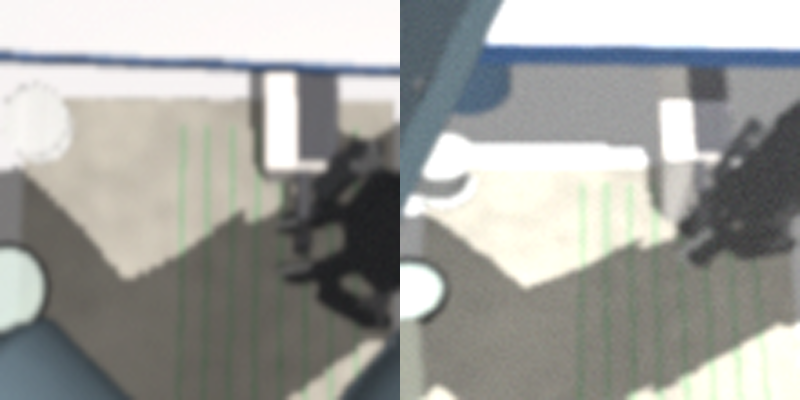

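```bash
python3 -m creep '0.28 -1 0 0 0 0 0; 0.28 -2 0 0 0 0 0; 0.28 -3 0 0 0 0 0; 0.28 -4 0 0 0 0 0; 0.28 -3 0 0 0 0 0'
python3 - <<'E'
from mod import *
st()
for n in('side','top'): snap(n,n+'23')
a=cv2.imread('pics/top23.png')[165:265,210:320];b=cv2.imread('pics/side23.png')[180:290,220:330]
cv2.imwrite('pics/v23.png',np.hstack([cv2.resize(np.clip(x*1.5,0,255).astype(np.uint8),(400,400),interpolation=2) for x in(a,b)]))
edges('top23',(225,180,330,235),(.064,.08));edges('side23',(250,180,330,255),(.064,.08))
for n in('side','top'):
    d=np.load(f'pics/{n}23.npy');A=world(n,d)[d>0];K=A[(A[:,0]>.515)&(A[:,0]<.555)&(A[:,1]>-.17)&(A[:,1]<-.09)&(A[:,2]>.03)&(A[:,2]<.08)]
    print(n,len(K),np.percentile(K,[3,50,97],axis=0).round(4).tolist())
E
```

```text
time_s: 18.4
eef_pos: [0.5422, -0.2154, 0.1235]
eef_rot: [0.268, 0.632, 0.672, -0.278]
wrist_force: [0.4, -1.1, -1.0]
opening: 0.282
t 18.40 grasp pt [ 0.5433 -0.2285  0.1368] tilt -44.6 jaw·(mx,my,z) [0.999, 0.013, -0.036] d·mx -0.034 F [ 0.4 -1.1 -1. ] open 0.282 q [-0.83  0.69  1.34  0.45  1.76 -0.93]
top23 5 lo [ 0.004 -0.163] hi [ 0.009 -0.114] w 0.053113612351917416 mid at .63 -0.13445389824390838 front x 0.5962290941950991
side23 9 lo [ 0.015 -0.172] hi [ 0.007 -0.114] w 0.053523351188616036 mid at .63 -0.13602914038233807 front x 0.5958687735906519
side 65 [[0.5313, -0.1427, 0.0341], [0.5364, -0.1365, 0.0568], [0.5503, -0.1305, 0.0741]]
top 41 [[0.5359, -0.1415, 0.0335], [0.5411, -0.1343, 0.0706], [0.5549, -0.1281, 0.0733]]
```

View pics/v23.png

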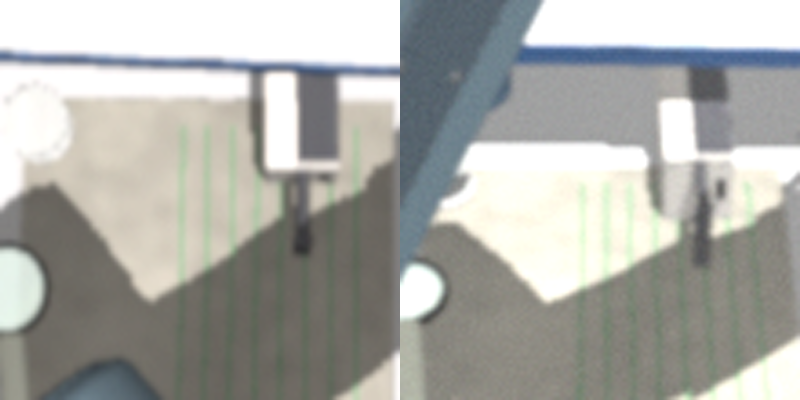

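```bash
sed -i 's/^YAW=.*/YAW=.008/' mod.py; cat >> mod.py <<'E'
H1=np.array([.5355,-.136,.036])
E
python3 - <<'E'
from mod import *
st();rows([((.53,-.19,.24),Q(-20),4),((.53,-.07,.25),Q(20),5),(T(H1,45,.14),Q(45),4)],.28)
E
```

```text
t 18.50 grasp pt [ 0.5444 -0.2304  0.1379] tilt -44.4 jaw·(mx,my,z) [0.999, 0.038, -0.032] d·mx -0.049 F [0.5 0.  0.1] open 0.280 q [-0.83  0.68  1.34  0.45  1.76 -0.93]
0.28 -1.56 -0.39 -2.51 0.004 -0.106 0.012; 0.28 -1.83 -0.39 -2.33 0.004 -0.106 0.012; 0.28 -2.07 -0.37 -2.12 0.003 -0.107 0.012; 0.28 -2.28 -0.35 -1.89 0.004 -0.106 0.012; 0.28 0.63 0.02 -2.32 -0 -0.14 -0; 0.28 0.3 0.02 -2.39 -0 -0.14 -0; 0.28 -0.03 0.02 -2.41 -0 -0.14 -0; 0.28 -0.37 0.02 -2.38 -0 -0.139 -0; 0.28 -0.69 0.02 -2.3 -0 -0.14 -0; 0.28 2.84 0.12 -1.56 -0 -0.109 -0
0.28 2.66 0.12 -1.86 -0 -0.109 -0; 0.28 2.44 0.13 -2.14 -0 -0.109 -0; 0.28 2.19 0.12 -2.4 -0 -0.109 -0
```

```bash
python3 -m creep '0.28 -1.6 -0.4 -2.5 0.004 -0.106 0.012; 0.28 -1.8 -0.4 -2.3 0.004 -0.106 0.012; 0.28 -2.1 -0.4 -2.1 0.004 -0.106 0.012; 0.28 -2.3 -0.35 -1.9 0.004 -0.106 0.012; 0.28 0.6 0 -2.3 0 -0.14 0; 0.28 0.3 0 -2.4 0 -0.14 0; 0.28 0 0 -2.4 0 -0.14 0; 0.28 -0.4 0 -2.4 0 -0.14 0; 0.28 -0.7 0 -2.3 0 -0.14 0'
python3 - <<'E'
from mod import *
st();rows([(T(H1,45,.14),Q(45))],.28)
E
```

```text
time_s: 19.62
eef_pos: [0.5247, -0.0664, 0.2469]
eef_rot: [-0.584, -0.398, -0.399, 0.584]
wrist_force: [0.7, 0.7, -0.5]
opening: 0.279
t 19.62 grasp pt [ 0.5248 -0.0596  0.2643] tilt 21.4 jaw·(mx,my,z) [1.0, -0.008, -0.001] d·mx -0.004 F [ 0.7  0.7 -0.5] open 0.279 q [-0.13  0.08  1.73 -0.39  1.3  -0.03]
0.28 3.69 0.34 -2.02 -0.002 -0.137 0.002; 0.28 3.37 0.34 -2.51 -0.002 -0.137 0.002; 0.28 3 0.34 -2.95 -0.002 -0.138 0.002
```

```bash
python3 -m creep '0.28 3.7 0.35 -2 0 -0.137 0; 0.28 3.4 0.35 -2.5 0 -0.137 0; 0.28 3 0.35 -3 0 -0.137 0; 0.28 0.5 0.1 -0.3 0 -0.02 0'
python3 - <<'E'
from mod import *
st();rows([(T(H1,45,.09),Q(45))],.28)
E
```

```text
time_s: 20.12
eef_pos: [0.5355, -0.0466, 0.1119]
eef_rot: [0.661, 0.258, 0.261, -0.654]
wrist_force: [-0.9, -1.0, -0.4]
opening: 0.283
t 20.12 grasp pt [ 0.5353 -0.033   0.1247] tilt 46.9 jaw·(mx,my,z) [1.0, 0.004, 0.0] d·mx 0.003 F [-0.9 -1.  -0.4] open 0.283 q [ 0.13  0.45  1.76 -0.88  1.22  0.56]
0.28 4.58 -0.08 0.8 0.002 0.033 -0.003
```

```bash
python3 -m creep '0.28 2.3 -0.1 0.5 0 0.015 0; 0.28 2.3 0 0.4 0 0.015 0'
python3 - <<'E'
from mod import *
st();rows([(T(H1,45,.06),Q(45))],.28)
for n in('side','top'): snap(n,n+'24')
a=cv2.imread('pics/top24.png')[165:265,210:320];b=cv2.imread('pics/side24.png')[180:290,220:330]
cv2.imwrite('pics/v24.png',np.hstack([cv2.resize(np.clip(x*1.5,0,255).astype(np.uint8),(400,400),interpolation=2) for x in(a,b)]))
E
```

```text
time_s: 20.38
eef_pos: [0.5363, -0.0856, 0.0881]
eef_rot: [0.658, 0.269, 0.272, -0.648]
wrist_force: [-0.1, 0.1, -0.1]
opening: 0.28
t 20.38 grasp pt [ 0.536  -0.0724  0.1013] tilt 45.0 jaw·(mx,my,z) [1.0, 0.007, 0.001] d·mx 0.006 F [-0.1  0.1 -0.1] open 0.280 q [ 0.04  0.46  1.8  -0.9   1.12  0.54]
0.28 3.11 -0.14 -0.12 0.004 0 -0.006
```

View pics/v24.png

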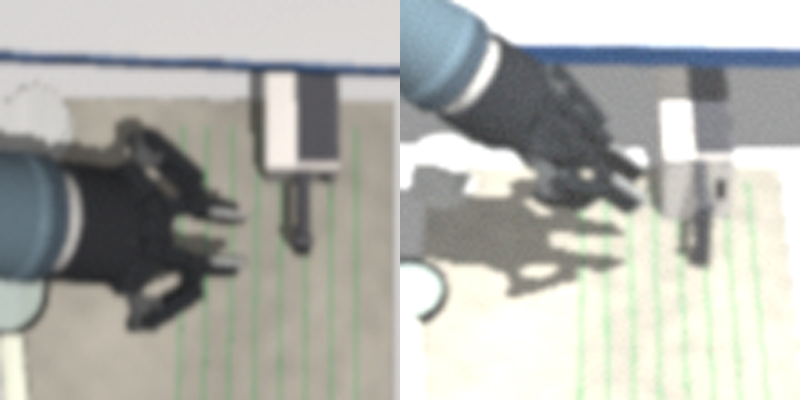

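```bash
python3 - <<'E'
from mod import *
H1[0]=.5345
st();rows([(T(H1,48,.05),Q(48)),(T(H1,48,.007),Q(48),3)],.26)
E
```

```text
t 20.48 grasp pt [ 0.5355 -0.0739  0.1013] tilt 45.1 jaw·(mx,my,z) [1.0, 0.004, 0.001] d·mx 0.003 F [-0.2 -0.4  0.3] open 0.277 q [ 0.04  0.46  1.8  -0.9   1.12  0.54]
0.26 4.02 -0.17 -0.4 0.002 -0.051 -0.004; 0.26 1.43 0 0 0 -0 0; 0.26 1.43 0 0 0 -0 0; 0.26 1.44 0 0.01 0 -0 0
```

```bash
python3 -m creep '0.26 2 -0.1 -0.2 0 -0.03 0; 0.26 2 -0.1 -0.2 0 -0.03 0; 0.26 1 0 0 0 0 0'
python3 - <<'E'
from mod import *
H1[0]=.5345
st();rows([(T(H1,48,.007),Q(48),3)],.26)
for n in('side','top'): snap(n,n+'25')
a=cv2.imread('pics/top25.png')[165:265,210:320];b=cv2.imread('pics/side25.png')[180:290,220:330]
cv2.imwrite('pics/v25.png',np.hstack([cv2.resize(np.clip(x*1.5,0,255).astype(np.uint8),(400,400),interpolation=2) for x in(a,b)]))
E
```

```text
time_s: 20.85
eef_pos: [0.5382, -0.1221, 0.0578]
eef_rot: [0.666, 0.254, 0.247, -0.657]
wrist_force: [0.9, -0.1, -0.2]
opening: 0.26
t 20.85 grasp pt [ 0.538  -0.1081  0.0702] tilt 48.5 jaw·(mx,my,z) [1.0, 0.001, 0.013] d·mx 0.009 F [ 0.9 -0.1 -0.2] open 0.260 q [-0.    0.54  1.81 -1.02  1.08  0.64]
0.26 1.22 -0.14 -0.24 -0.003 0.003 -0.003; 0.26 1.22 -0.14 -0.24 -0.003 0.003 -0.003; 0.26 1.21 -0.13 -0.24 -0.003 0.003 -0.004
```

View pics/v25.png

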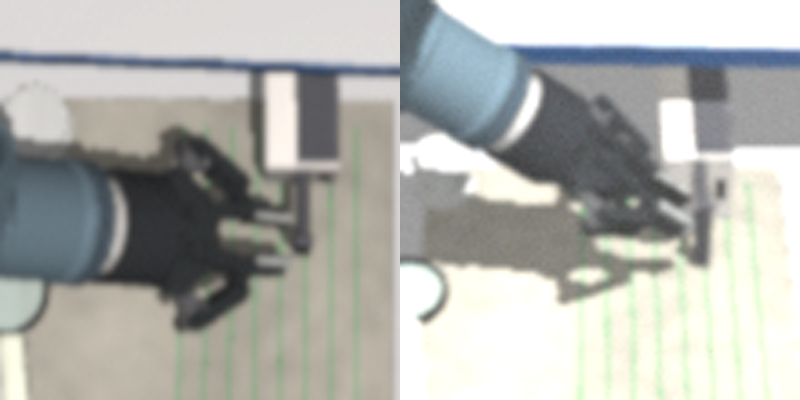

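```bash
python3 -m creep '0.26 -0.3 -0.4 -0.9 0 0 0; 0.26 0 -0.1 -0.1 0 0 0'
python3 - <<'E'
from mod import *
H1[0]=.5345
st();rows([(T(H1,48,.007),Q(48),3)],.26)
E
```

```text
time_s: 21.2
eef_pos: [0.5342, -0.1126, 0.0541]
eef_rot: [0.666, 0.255, 0.247, -0.656]
wrist_force: [-0.4, 0.0, -0.1]
opening: 0.261
t 21.20 grasp pt [ 0.5339 -0.0987  0.0665] tilt 48.5 jaw·(mx,my,z) [1.0, 0.0, 0.016] d·mx 0.011 F [-0.4  0.  -0.1] open 0.261 q [ 0.02  0.54  1.81 -1.01  1.08  0.66]
0.26 1.37 -0.01 0.06 -0.004 0.003 -0.004; 0.26 1.37 -0.01 0.07 -0.004 0.002 -0.004; 0.26 1.38 0 0.07 -0.004 0.003 -0.003
```

```bash
python3 -m creep '0.26 1.4 0 0.05 0 0 0; 0.26 1.4 0 0.05 0 0 0; 0.26 1.4 0 0.05 0 0 0'
python3 - <<'E'
from mod import *
H1[0]=.5345
st();rows([(T(H1,48,.007),Q(48),1)],.26)
for n in('side','top'): snap(n,n+'26')
a=cv2.imread('pics/top26.png')[165:265,210:320];b=cv2.imread('pics/side26.png')[180:290,220:330]
cv2.imwrite('pics/v26.png',np.hstack([cv2.resize(np.clip(x*1.5,0,255).astype(np.uint8),(400,400),interpolation=2) for x in(a,b)]))
E
```

```text
time_s: 21.58
eef_pos: [0.5361, -0.1458, 0.0267]
eef_rot: [0.667, 0.256, 0.246, -0.655]
wrist_force: [-0.1, 0.6, 0.3]
opening: 0.261
t 21.57 grasp pt [ 0.5357 -0.1318  0.0391] tilt 48.4 jaw·(mx,my,z) [1.0, 0.003, 0.018] d·mx 0.014 F [-0.1  0.6  0.3] open 0.261 q [-0.05  0.59  1.82 -1.08  1.01  0.69]
0.26 -0.18 -0.15 0.04 -0.012 0.008 -0.014
```

View pics/v26.png

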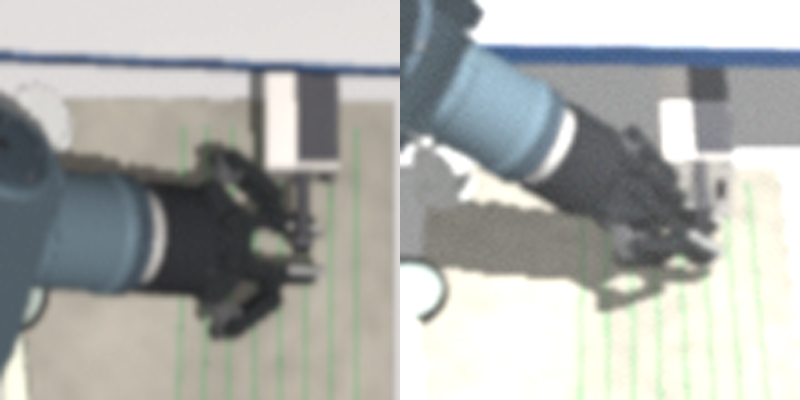

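```bash
python3 -m creep '0.18 0 0 0 0 0 0; 0.1 0 0 0 0 0 0; 0 0 0 0 0 0 0; 0 0 0 0 0 0 0; 0 0 0 0 0 0 0'
python3 - <<'E'
from mod import *
st()
for n in('side','top'): snap(n,n+'27')
a=cv2.imread('pics/top27.png')[165:265,210:320];b=cv2.imread('pics/side27.png')[180:290,220:330]
cv2.imwrite('pics/v27.png',np.hstack([cv2.resize(np.clip(x*1.5,0,255).astype(np.uint8),(400,400),interpolation=2) for x in(a,b)]))
edges('top27',(225,180,330,235),(.064,.08));edges('side27',(300,180,330,255),(.064,.08))
E
```

```text
time_s: 22.3
eef_pos: [0.5359, -0.1464, 0.0261]
eef_rot: [0.667, 0.255, 0.247, -0.655]
wrist_force: [4.2, -1.8, -1.2]
opening: 0.084
t 22.30 grasp pt [ 0.5356 -0.1324  0.0385] tilt 48.4 jaw·(mx,my,z) [1.0, 0.003, 0.016] d·mx 0.013 F [ 4.2 -1.8 -1.2] open 0.084 q [-0.05  0.59  1.82 -1.08  1.01  0.69]
top27 5 lo [ 0.001 -0.162] hi [-0.633  0.296] w 0.060742374229798876 mid at .63 -0.13182995122965452 front x 0.5958878999150257
side27 9 lo [ 0.018 -0.174] hi [-0.044 -0.104] w 0.030421428080191354 mid at .63 -0.14701132241596576 front x 0.5961671024795455
```

View pics/v27.png

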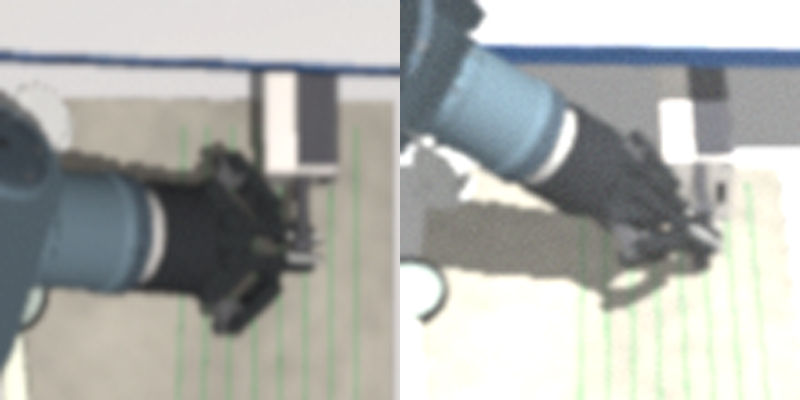

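```bash
python3 - <<'E'
from mod import *
roll((-.164,0),range(6,61,6),lift=.001)
g0=np.array([-.1324,.0385]);pv=np.array([-.164,0])
for a in(24,48,72,90):
    c,s=np.cos(np.radians(a)),np.sin(np.radians(a));v=g0-pv;print(a,pv+[c*v[0]-s*v[1],s*v[0]+c*v[1]])
E
python3 -m creep '0 -0.15 0 0.4 0 0.105 0; 0 -0.05 0 0.35 0 0.105 0; 0 -0.05 0 0.35 0 0.105 0; 0 -0.05 0 0.35 0 0.105 0'
python3 - <<'E'
from mod import *
st()
E
```

```text
0 0.03 0 0.39 0.001 0.105 -0.001; 0 0.1 0.01 0.31 0.002 0.104 -0.001; 0 0.1 -0 0.32 0.001 0.105 -0.001; 0 0.1 -0 0.31 0.001 0.105 -0.001; 0 0.1 0 0.32 0.002 0.105 -0.001; 0 0.1 0 0.31 0.001 0.104 -0.001; 0 0.09 0 0.31 0.002 0.105 -0.001; 0 0.1 0.01 0.32 0.001 0.105 -0.001; 0 0.1 -0 0.31 0.001 0.104 -0.001; 0 0.1 0 0.32 0.002 0.105 -0.001
24 [-0.15079132  0.04802438]
48 [-0.17146655  0.0492449 ]
72 [-0.19085074  0.04195054]
90 [-0.2025  0.0316]
time_s: 22.9
eef_pos: [0.5307, -0.1517, 0.0329]
eef_rot: [0.596, 0.388, 0.388, -0.586]
wrist_force: [0.9, -0.0, -6.2]
opening: 0.081
t 22.90 grasp pt [ 0.5305 -0.1443  0.05  ] tilt 23.4 jaw·(mx,my,z) [1.0, 0.004, 0.006] d·mx 0.007 F [ 0.9 -0.  -6.2] open 0.081 q [-0.27  0.4   1.86 -0.54  0.84  0.07]
```

```bash
python3 -m creep '0 0.2 0.1 0.35 0 0.105 0; 0 0.15 0.1 0.33 0 0.105 0; 0 0.1 0.1 0.33 0 0.105 0; 0 0.1 0.1 0.33 0 0.105 0'
python3 - <<'E'
from mod import *
st()
g0=np.array([-.1324,.0385])+[.007,0];pv=np.array([-.164,0])+[.007,0]
for a in(48,54,72,90):
    c,s=np.cos(np.radians(a)),np.sin(np.radians(a));v=g0-pv;print(a,pv+[c*v[0]-s*v[1],s*v[0]+c*v[1]])
for n in('side','top'): snap(n,n+'28')
a=cv2.imread('pics/top28.png')[165:265,210:320];b=cv2.imread('pics/side28.png')[180:290,220:330]
cv2.imwrite('pics/v28.png',np.hstack([cv2.resize(np.clip(x*1.5,0,255).astype(np.uint8),(400,400),interpolation=2) for x in(a,b)]))
E
```

```text
time_s: 23.4
eef_pos: [0.5307, -0.1646, 0.0308]
eef_rot: [0.495, 0.505, 0.509, -0.491]
wrist_force: [-3.6, -1.3, -2.4]
opening: 0.08
t 23.40 grasp pt [ 0.5307 -0.1651  0.0495] tilt -1.6 jaw·(mx,my,z) [1.0, -0.001, 0.001] d·mx 0.001 F [-3.6 -1.3 -2.4] open 0.080 q [-0.53  0.41  1.78  0.03  0.97 -0.55]
48 [-0.16446655  0.0492449 ]
54 [-0.16957314  0.04819467]
72 [-0.18385074  0.04195054]
90 [-0.1955  0.0316]
```

View pics/v28.png

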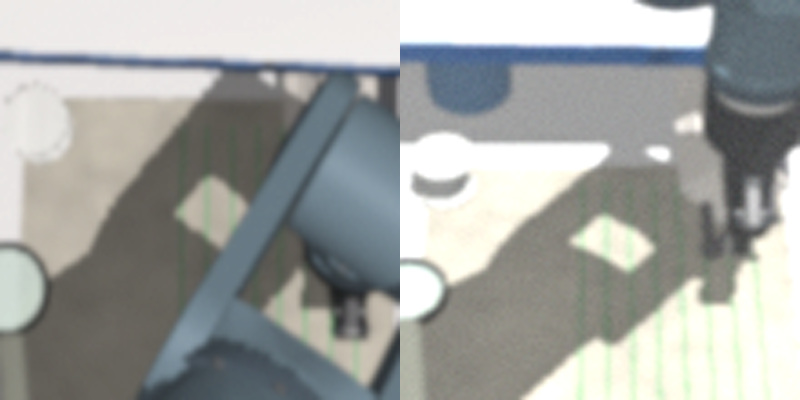

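On track (50°). Continue, past the balance point, under firm grip.

```bash
python3 -m creep '0 0.12 0.05 0.33 0 0.105 0; 0 0.12 0.05 0.33 0 0.105 0; 0 0.12 0.05 0.33 0 0.105 0; 0 0.12 0.05 0.33 0 0.105 0'
python3 - <<'E'
from mod import *
st()
for n in('side','top'): snap(n,n+'29')
a=cv2.imread('pics/top29.png')[165:265,210:320];b=cv2.imread('pics/side29.png')[180:290,220:330]
cv2.imwrite('pics/v29.png',np.hstack([cv2.resize(np.clip(x*1.5,0,255).astype(np.uint8),(400,400),interpolation=2) for x in(a,b)]))
E
```

```text
time_s: 24.0
eef_pos: [0.5311, -0.1767, 0.0243]
eef_rot: [0.376, 0.596, 0.601, -0.376]
wrist_force: [-3.0, -1.9, 0.1]
opening: 0.078
t 24.00 grasp pt [ 0.5312 -0.1848  0.0411] tilt -25.8 jaw·(mx,my,z) [1.0, -0.003, -0.005] d·mx -0.003 F [-3.  -1.9  0.1] open 0.078 q [-0.73  0.58  1.61  0.34  1.28 -0.88]
```

View pics/v29.png

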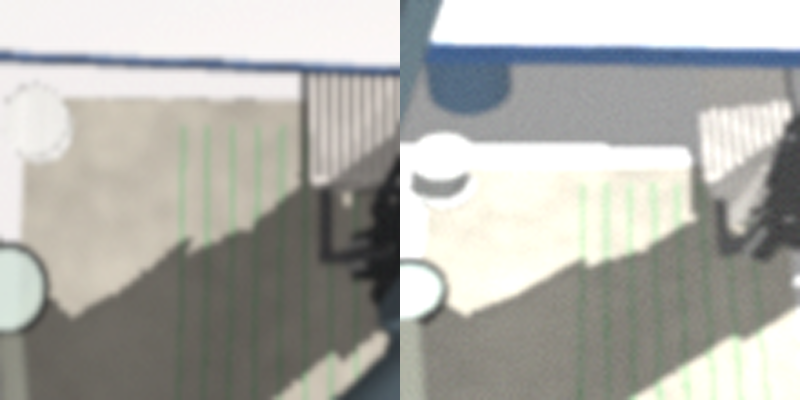

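```bash
python3 -m creep '0 0.12 0 0.35 0 0.1 0; 0 0.12 0 0.35 0 0.1 0; 0 0.15 0 0.3 0 0.09 0'
python3 - <<'E'
from mod import *
st()
for n in('side','top'): snap(n,n+'30')
a=cv2.imread('pics/top30.png')[165:265,210:320];b=cv2.imread('pics/side30.png')[180:290,220:330]
cv2.imwrite('pics/v30.png',np.hstack([cv2.resize(np.clip(x*1.5,0,255).astype(np.uint8),(400,400),interpolation=2) for x in(a,b)]))
for n in('side','top'):
    d=np.load(f'pics/{n}30.npy');A=world(n,d)[d>0];K=A[(A[:,0]>.595)&(A[:,0]<.64)&(A[:,1]>-.225)&(A[:,1]<-.165)&(A[:,2]>.048)&(A[:,2]<.075)]
    print(n,len(K),np.percentile(K[:,2],[5,50,95]),np.polyfit(K[:,1],K[:,2],1))
E
```

```text
time_s: 24.48
eef_pos: [0.5313, -0.1823, 0.0179]
eef_rot: [0.283, 0.644, 0.65, -0.288]
wrist_force: [-6.9, 1.5, 18.5]
opening: 0.08
t 24.48 grasp pt [ 0.5315 -0.1949  0.0317] tilt -42.4 jaw·(mx,my,z) [1.0, -0.002, -0.01] d·mx -0.006 F [-6.9  1.5 18.5] open 0.080 q [-0.82  0.75  1.47  0.47  1.52 -0.99]
side 99 [0.05033545 0.05543461 0.0586238 ] [0.01732091 0.05838437]
top 115 [0.05296844 0.05702171 0.06038415] [0.01928433 0.06068471]
```

View pics/v30.png

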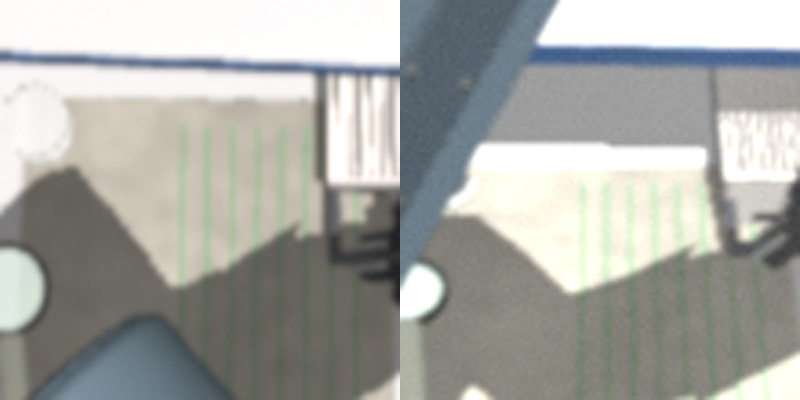

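```bash
python3 -m creep '0.1 -0.1 0 0 0 0 0; 0.14 0 0 0 0 0 0; 0.18 0 0 0 0 0 0; 0.22 0 0 0 0 0 0; 0.25 0 0 0 0 0 0; 0.25 0 0 0 0 0 0'
python3 - <<'E'
from mod import *
st()
for n in('side','top'): snap(n,n+'31')
a=cv2.imread('pics/top31.png')[165:265,230:340];b=cv2.imread('pics/side31.png')[180:290,240:350]
cv2.imwrite('pics/v31.png',np.hstack([cv2.resize(np.clip(x*1.5,0,255).astype(np.uint8),(400,400),interpolation=2) for x in(a,b)]))
E
```

```text
time_s: 25.32
eef_pos: [0.5307, -0.1796, 0.0178]
eef_rot: [0.282, 0.642, 0.651, -0.291]
wrist_force: [0.4, 0.4, -0.0]
opening: 0.251
t 25.32 grasp pt [ 0.531  -0.1922  0.0316] tilt -42.2 jaw·(mx,my,z) [1.0, -0.0, -0.017] d·mx -0.012 F [ 0.4  0.4 -0. ] open 0.251 q [-0.81  0.75  1.48  0.47  1.52 -0.98]
```

View pics/v31.png

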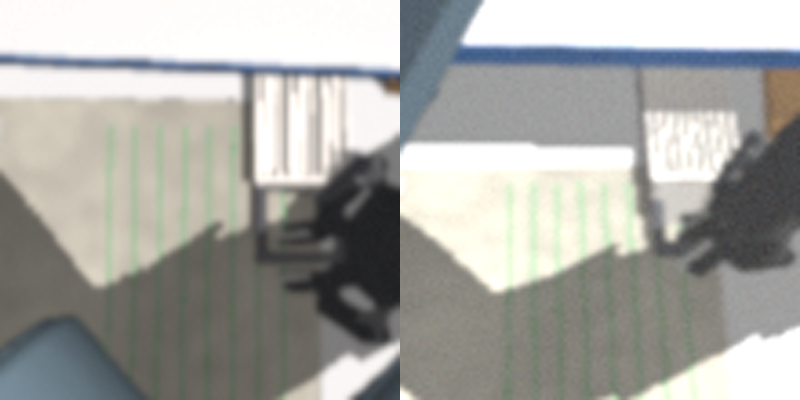

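Released, lying flat. Retract along the tool axis.

```bash
python3 -m creep '0.25 -1 0 0 0 0 0; 0.25 -2 0 0 0 0 0; 0.25 -3 0 0 0 0 0; 0.25 -4 0 0 0 0 0; 0.25 -4 0 0 0 0 0; 0.25 -4 0 0 0 0 0'
python3 - <<'E'
from mod import *
st()
for n in('side','top'): snap(n,n+'32')
a=cv2.imread('pics/top32.png')[165:345,70:430];b=cv2.imread('pics/side32.png')[150:350,60:450]
cv2.imwrite('pics/v32.png',np.vstack([cv2.resize(np.clip(x*1.5,0,255).astype(np.uint8),(590,299),interpolation=2) for x in(a,b)]))
for n in('side','top'):
    d=np.load(f'pics/{n}32.npy');A=world(n,d)[d>0];K=A[(A[:,0]>.56)&(A[:,0]<.66)&(A[:,1]>-.25)&(A[:,1]<-.14)&(A[:,2]>.046)&(A[:,2]<.075)]
    print(n,len(K),np.percentile(K,[1,50,99],axis=0).round(4).tolist(),np.polyfit(K[:,1],K[:,2],1),np.polyfit(K[:,0],K[:,2],1))
phi=np.radians(-6.53);ex=np.array([np.cos(phi),np.sin(phi)]);ey=np.array([-ex[1],ex[0]])
for n in('side','top'):
    d=np.load(f'pics/{n}32.npy');A=world(n,d)[d>0]; px=A[:,:2]@ex;py=A[:,:2]@ey;z=A[:,2]
    m=(px>.40)&(px<.50)&(py>.22)&(py<.345)&(z>.10)&(z<.18)
    if m.sum()>5: print(n,m.sum(),np.percentile(px[m],[1,99]),np.percentile(py[m],[1,99]),np.percentile(z[m],[1,50,99]))
E
```

```text
time_s: 26.18
eef_pos: [0.5328, -0.3065, 0.1579]
eef_rot: [0.281, 0.642, 0.652, -0.291]
wrist_force: [1.1, 0.6, -1.2]
opening: 0.253
t 26.18 grasp pt [ 0.5332 -0.3191  0.1718] tilt -42.3 jaw·(mx,my,z) [1.0, -0.0, -0.019] d·mx -0.013 F [ 1.1  0.6 -1.2] open 0.253 q [-0.93  0.71  1.21  0.42  1.84 -0.94]
side 304 [[0.5789, -0.2279, 0.0462], [0.6094, -0.1922, 0.0549], [0.6592, -0.1566, 0.0599]] [0.000754   0.05419988] [0.02243039 0.04033649]
top 286 [[0.5828, -0.2261, 0.0493], [0.6134, -0.1898, 0.0564], [0.6572, -0.1558, 0.0615]] [0.00269516 0.05668158] [0.01573491 0.0464915 ]
side 234 [0.41712937 0.47932009] [0.31769903 0.34495295] [0.11765382 0.15117318 0.16482672]
top 866 [0.42115884 0.48015791] [0.24911038 0.34459119] [0.10308    0.10962627 0.16546773]
```

View pics/v32.png

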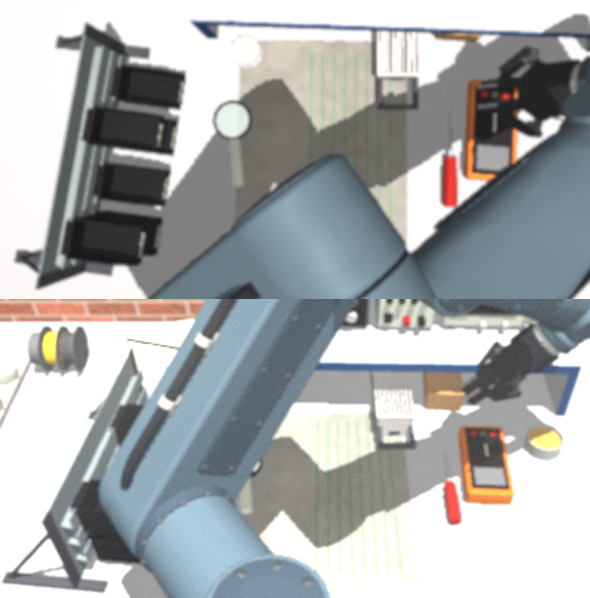

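```bash
python3 - <<'E'
from bench import ctrl
print(ctrl.hand_in())
E
```

```text
the job is handed in; nothing more can be done
None
```

I hung the bin on the top rail, turned the power module fins up beneath the shelf, and handed the job in at about 26 s. `hand_in` reports no verdict, so the result rests on my own last checks.

**How it went:** The bin's lip sits on the free stretch of the rail. The module went over in two 90° rolls about its long edges, regrasped in between with it standing on its narrow side.

**Last checks** (camera depth, after the gripper had drawn clear):
- **Bin:** its front sits about where a hung bin's should and its floor shows at about 110 mm, which fits an underside at 108 mm. I did not measure its lip height or tilt directly.
- **Module:** it lies flat with its top at about 55 to 57 mm. Its rear end works out at about 116 mm behind the shelf edge; I inferred that from its front face, as the rear was hidden.
- **Bystanders:** those in view look unmoved, though the mug was hidden and I did not re-measure them.
- **Robot:** it was clear of everything, and the wrist read only about 1 N.

**What did not go cleanly:**
- On the first grasp a finger knuckle or post pushed the module about 6 mm sideways.
- During the second roll I typed the wrong sign on a small shift, which dragged the module about 7 mm sideways and 5 mm outward.
- The module ended about 120 mm to -y of its start, because I rolled it over its edges. Its clearance to the cardboard box is roughly 35 mm.
- My rail estimate was about 2 mm too far back. The bin's rear wall met the rail at 24 N, and I corrected before lowering it.

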